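Build the pinned layering stack on the pastry bench

TASK

Set up the layering stack for the next batch: first push the wooden pin board flat along the bench until it is square and flush against both arms of the steel corner fence, then lower every white spacer frame lying on the bench over the board's two pins, one on another and fully down, and last of all seat the cover plate with the handle on top of them the same way. The board must still be flush in its corner when you finish; leave the jar, the bowl and the spatula alone.

Things in the scene. Friction and masses are not known exactly. Their poses are not given: they have to be found in the camera images.
- fence: dark steel L-shaped corner fence fixed to the bench, bars 18 mm thick and 14 mm high; origin at the inner corner at bench height. One inner face is the plane x = 0 (bar from y = -200 mm to +18 mm), the other the plane y = 0 (bar from x = -100 mm to 0); the board belongs on the side of negative x and negative y, so it is pushed towards +x and +y of the fence. Its yaw is within 0.25 rad of the world's
- board: loose wooden board 100 (x) x 200 (y) x 18 mm, 0.4-0.8 kg, origin at the centre of its underside. Two steel pins, 10 mm thick, at y = +-73 mm on its long centre line rise 56 mm above its top, the last 10 mm a cone. Flush, its origin is at x = -50, y = -100 mm in the fence's frame, axes parallel. Slides at 3-9 N; about 18 N seats it; if askew, push near the end that stands off the fence
- frame1: white plastic spacer frame, 70 (x) x 170 (y) x 10 mm thick, 0.12 kg, may be absent; origin at the centre of its underside, z up as it lies. On its long axis y: two round through holes of 13 mm at y = +-73 mm; between them two open windows (46 mm in x, 51 mm in y, centres at y = +-35.5 mm) parted by a crossbar over the centre that is 20 mm wide in y and runs along x: grip the crossbar from above with a finger in each window. Both ways round and all frames are alike
- frame2: another, the same as frame1; may be absent
- frame3: another, the same as frame1; may be absent
- frame4: another, the same as frame1; may be absent
- cover: white plastic cover plate, 70 (x) x 170 (y) x 8 mm, with two round through holes of 13 mm at y = +-73 mm, and on top of its centre a wooden handle block 50 mm (x) by 20 mm (y), 22 mm tall (30 mm above the underside), gripped across its 20 mm; 0.18 kg; origin at the centre of the plate's underside, z up; either way round fits
- jar: closed jar, 70 mm across, 110 mm tall, a bystander; origin under its centre
- bowl: steel bowl, 120 mm across, 55 mm tall, a bystander; origin under its centre
- spatula: spatula lying on the bench, a bystander; origin under its middle
Mind the look-alikes: they are no part of the job. What is shaped like the frame4 but green or purple is not meant.

How it is judged:
By the outcome, as a careful person would: the job done as asked, in the order asked, and still so for the second after the job is handed in, with the robot touching nothing.
Of frame1, frame2, frame3, frame4 only 3 to 4 are there at a start; the rules pass over those that are not, and their reading is None.
At some moment in a run one of frame1, frame2, frame3, frame4, cover may be knocked a few centimetres aside while the robot is not near it.
It also fails if it takes over 210 s, if anything falls off the work surface, if the arm or the gripper's body presses on something with over 40 N, if the wrist force passes 120 N, or if a joint passes its speed limit or range.

ROBOT

A 6-joint arm with a two-finger parallel gripper is mounted at the origin on the work surface. World frame = base frame: x ahead of the robot, y to its left, z up, the work surface at z = 0. Lengths are in m, angles in degrees, forces in N, time in s.
With the tool pointing down it reaches from about 0.3 to 0.875 m from the base axis. Payload 6.4 kg.
Tool frame: the origin (TCP) lies between the finger pads; the fingertips stand 11 mm ahead of it and the grasp point (between the pads) lies 8 mm behind it (tcp_to_tips is the distance from the TCP to the fingertips, in m); z points along the fingers, y is the line along which they close (so a half turn about z gives the same grasp; the last joint's range is limited). The gripper opens to 85 mm and grips with 20 to 120 N. Pads are 22 mm wide; open, the fingers measure 114 mm over their backs; the gripper's body (76 mm by 85 mm) begins 54 mm behind the grasp point. The pads swing forward as they close: fully open they stand 13 mm farther back than shut.
Start: joints at [-87.966, 10.359, 92.074, -0, 77.567, -11.82], TCP at [0.138, -0.558, 0.242] pointing down, gripper open.
Joint ranges: [-171.53, 171.53], [-51.25, 118.39], [17.06, 147.69], [-65.23, 245.23], [0, 150.52], [-178.68, 178.68]. Speed limits (degrees/s): [147.25, 147.25, 172.46, 180, 180, 180].

INTERFACE

Orientations are given as [roll, pitch, yaw] about the fixed x, y, z axes, in that order (R = Rz(yaw) Ry(pitch) Rx(roll)).
In Python, from station import observe, snapshot, job_done, tcp_to_tips gives the robot as it stands.
- The arm moves only by the tool send_rows, never from a script. Its argument "rows" is a list of rows, each an object with "rotation": the turn, a rotation vector about the tool's x, y, z in degrees, a list of three; "travel": the shift along the tool's x, y, z in units of 30 mm (1.0 is 30 mm), a list of three; "grip": the finger opening in mm, from 0 to 85.4. In form: [{"rotation": [wx, wy, wz], "travel": [x, y, z], "grip": grip}, ...]. A call has exactly 8 rows; each row is the pose to reach, as a shift and turn from the pose commanded when the call began, along the tool's axes at that moment; what a row does not reach only later rows make up. A row lasts 1/12 s, in which the tool goes at most 41.7 mm and 7.16 degrees, less where a joint would pass 70% of its speed; a pose out of reach is approached as far as the arm can. A call with a gripper value outside its range is refused whole. The fingers move at their own pace and stop on an object; "squeeze" is the grip in N (left out, the last holds). Time passes only in rows, so rows that repeat a pose let the fingers close, or fill a call up. It gives the time, the measured TCP pose, the force, the opening and the grip force at its end, in the units of the state.
- observe(): the state, without advancing time (a new reading comes with each control period).
- snapshot(name): name is "scene" or "side" or "wrist"; returns a dict with "frame" (400x640x3 uint8, red, green, blue), "intrinsics" (3x3 intrinsics, pixels), "R" (3x3) and "t" (3): a world point X has camera coordinates R X + t; the wrist camera has in their place "tool_from_camera" (4x4, takes a point from camera to tool coordinates, whose origin is the TCP and whose axes are the flange's). Camera axes: x right, y down, z forward; pixel columns grow to the right and rows downward; lengths in m; the calibration is good to about 2 mm. A picture is of the moment at which its call begins: read the wrist's pose just before it. There is no depth.
- job_done(): hands the job in; it is judged then, once.
The state is a dict: "clock": time; "joints": joint angles; "joint_vel": joint speeds; "tau": joint torques, N m; "eef_pos": TCP position; "ee_rot": TCP orientation; "wrist_force": force on the tool from outside, world axes, zero at the start; "moment": the same for the moment, N m; "gripper_width": finger opening in m; "finger_force": force on a finger pad.
Only numpy, scipy, OpenCV 4.12 (cv2) and the standard library are available. Lean on these libraries where they do the work, as an engineer would, in place of code of your own. Each camera call takes 0.05 s, during which the arm holds its last target. There are 200 camera calls.

## Working session

There is one attempt and no reset: what is moved stays moved. The work goes in short steps, Python scripts to look and compute and a tool call to move; the robot and the scene stay as the last step left them, time stands still between calls to the robot, and variables do not carry over. Pictures are saved under pics/ and viewed, at most 14 in all, crops included, and the job is handed in when it is done.

Besides the shell and the picture viewer there is one more tool, called after "Call:" as name(argument=value, ...) on one line, values as JSON. send_rows: Moves the arm, as the interface text tells. Its arguments: {"type":"object","properties":{"rows":{"type":"array","items":{"type":"object","properties":{"rotation":{"type":"array","items":{"type":"number"}},"travel":{"type":"array","items":{"type":"number"}},"grip":{"type":"number"}}}},"squeeze":{"type":"number"}},"required":["rows"]}

```bash
ls; mkdir -p pics; python3 - <<'E'
from station import *
import cv2
s=observe(); print({k:s[k] for k in('clock','eef_pos','ee_rot','gripper_width','wrist_force')}, tcp_to_tips)
for n in('scene','side','wrist'):
    d=snapshot(n); cv2.imwrite(f'pics/{n}0.png',d['frame'][:,:,::-1])
    print(n,d['intrinsics'],d.get('R'),d.get('t'),d.get('tool_from_camera'))
E
```

```text
pics
{'clock': 0.0, 'eef_pos': array([ 0.13767846, -0.55771792,  0.24139442]), 'ee_rot': array([-1.79902058e+02, -2.06792094e-02,  1.38545859e+01]), 'gripper_width': 0.08530179836125652, 'wrist_force': array([ 0.35864452,  0.32533654, -0.48237989])} 0.011
scene [[475.80646866   0.         320.684793  ]
 [  0.         475.80646866 191.56107917]
 [  0.           0.           1.        ]] [[ 0.64773748  0.76185421  0.00378402]
 [ 0.41716666 -0.35051523 -0.83851717]
 [-0.63750148  0.54471757 -0.54486203]] [-0.32156531 -0.1914182   1.55364415] None
side [[425.41394272   0.         318.78511124]
 [  0.         425.41394272 204.1586732 ]
 [  0.           0.           1.        ]] [[-0.97988906 -0.19946159  0.00570201]
 [-0.14399736  0.68705198 -0.71219684]
 [ 0.13813834 -0.69869496 -0.70195666]] [0.51767579 0.11743786 1.1946247 ] None
wrist [[331.1170122    0.         323.53842089]
 [  0.         331.1170122  190.56176569]
 [  0.           0.           1.        ]] None None [[ 5.58207431e-04 -9.54961911e-01 -2.96727883e-01  7.51100505e-02]
 [ 9.99999680e-01  7.02965694e-04 -3.81151273e-04  6.25606794e-04]
 [ 5.72574470e-04 -2.96727575e-01  9.54961998e-01 -1.32178064e-01]
 [ 0.00000000e+00  0.00000000e+00  0.00000000e+00  1.00000000e+00]]
```

View pics/scene0.png

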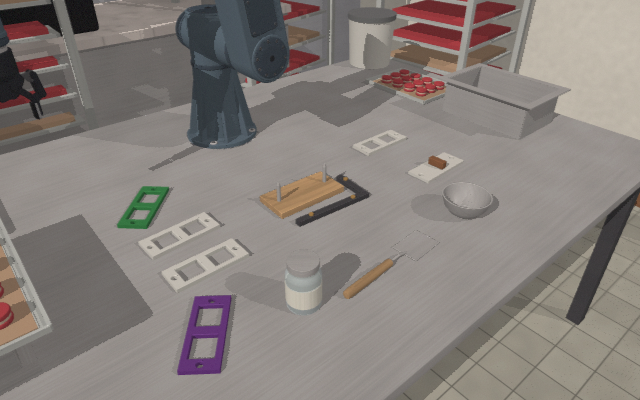

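View pics/side0.png

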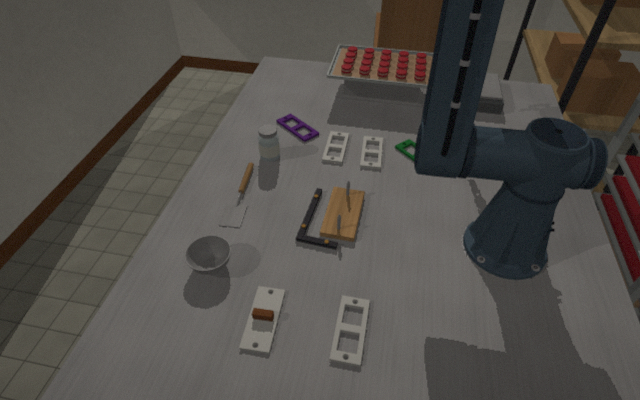

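The scene view shows the board and fence near (315,195), with white frames at (180,235), (205,263) and (380,142). The cover is at (436,165), and the green and purple decoys are at (144,207) and (206,334). The side view agrees, so there are three white frames.

```bash
cat > h.py <<'E'
import numpy as np, cv2
from scipy.spatial.transform import Rotation as Ro
from station import *
def shot(n):
    s=observe(); d=snapshot(n); K=d['intrinsics']
    if n=='wrist':
        T=d['tool_from_camera']; W=Ro.from_euler('xyz',s['ee_rot'],degrees=True).as_matrix()
        Rw=W@T[:3,:3]; c=s['eef_pos']+W@T[:3,3]
    else: Rw=d['R'].T; c=-Rw@d['t']
    return d['frame'],K,Rw,c
def ray(p,cam,z):
    _,K,Rw,c=cam; p=np.atleast_2d(np.asarray(p,float))
    v=(Rw@np.linalg.inv(K)@np.c_[p,np.ones(len(p))].T).T
    return c[:2]+v[:,:2]*((z-c[2])/v[:,2])[:,None]
def proj(X,cam):
    _,K,Rw,c=cam; q=K@Rw.T@(np.atleast_2d(X)-c).T; return (q[:2]/q[2]).T
def hsv(f): return cv2.cvtColor(f,cv2.COLOR_RGB2HSV)
def blobs(m,amin):
    cs,_=cv2.findContours(m.astype(np.uint8),cv2.RETR_EXTERNAL,cv2.CHAIN_APPROX_NONE)
    return [c[:,0,:] for c in cs if cv2.contourArea(c)>amin]
def rect(P):
    (x,y),(w,h),a=cv2.minAreaRect((P*1000).astype(np.float32))
    if w>h: w,h,a=h,w,a+90
    return np.array([x,y])/1000,w,h,(a+90)%180-90   # long axis is at angle a+90: yaw of frame's y-axis = a (frame yaw)
def white(f,v=190,s=45):
    H=hsv(f); return (H[...,2]>v)&(H[...,1]<s)
def where():
    s=observe(); print('t',round(s['clock'],1),'pos',(s['eef_pos']*1000).round(1),'rot',s['ee_rot'].round(2),'F',s['wrist_force'].round(1),'w',round(s['gripper_width']*1000,1),'ff',s['finger_force']); return s
def go(x,y,z,yaw):
    "needed travel (30mm units) and rotation for a straight-down pose"
    s=observe(); W=Ro.from_euler('xyz',s['ee_rot'],degrees=True)
    T=Ro.from_euler('xyz',[180,0,yaw],degrees=True)
    print('travel',(W.inv().apply(np.array([x,y,z])-s['eef_pos'])/.03).round(3),'rotation',(W.inv()*T).as_rotvec(degrees=True).round(2))
E
python3 - <<'E'
from h import *
for n in('scene','side'):
    c=shot(n)
    f=c[0]
    for b in blobs(white(f,175 if n=='scene' else 165,40),200):
        r=rect(ray(b,c,.01)); 
        if 40<r[1]<110 and 120<r[2]<230: print(n,b.mean(0).round(),(r[0]*1000).round(),*np.round(r[1:],1), np.median(f[b[:,1],b[:,0]],axis=0))
    H=hsv(f); m=(H[...,0]>8)&(H[...,0]<25)&(H[...,1]>90)
    for b in blobs(m,80):
        r=rect(ray(b,c,.018)); print(' wood',n,b.mean(0).round(),(r[0]*1000).round(),*np.round(r[1:],1))
E
```

```text
scene [203. 264.] [ 538. -358.] 69.6 171.3 0.4 [190. 183. 174.]
scene [178. 234.] [ 409. -354.] 69.4 172.6 2.9 [191. 184. 175.]
scene [437. 166.] [594. 346.] 70.8 178.7 3.6 [188. 181. 171.]
scene [378. 141.] [383. 335.] 71.6 181.4 -0.0 [188. 181. 172.]
 wood scene [367. 278.] [ 800. -132.] 21.8 147.6 4.8
 wood scene [300. 193.] [470. -39.] 115.7 209.7 -1.6
 wood scene [437. 162.] [590. 356.] 45.6 63.9 -88.6
 wood side [263. 314.] [593. 354.] 27.1 51.6 -87.3
 wood side [343. 213.] [461. -22.] 99.5 210.2 -1.4
 wood side [246. 177.] [ 791. -115.] 18.9 143.1 4.7
 wood side [122. 138.] [1182. -258.] 368.9 1246.6 -1.1
 wood side [383.  67.] [ 429. -982.] 261.1 420.2 -90.0
 wood side [611.  67.] [ -678. -1378.] 230.9 1618.8 -22.3
 wood side [564.  41.] [ -400. -1501.] 304.0 1352.8 -21.6
 wood side [408.  24.] [  358. -1521.] 340.4 727.2 -3.6
```

View pics/wrist0.png

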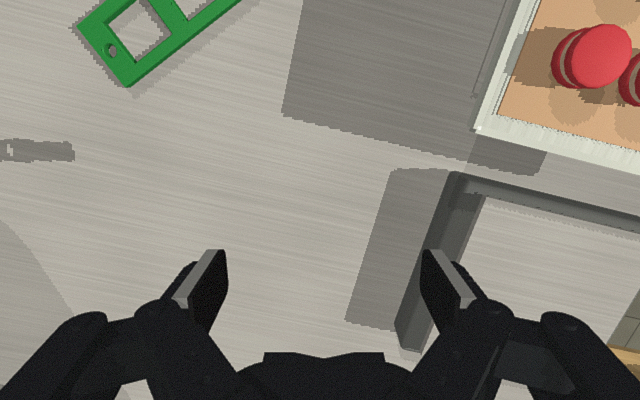

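The wrist camera looks down over the TCP with both fingers visible, and the green decoy is at (150,30). Next I move over the board.

```bash
python3 -c "
from h import *
go(.50,-.03,.26,0)"
```

```text
travel [ 15.94  -14.197  -0.59 ] rotation [-0.05 -0.   13.86]
```

Call:
send_rows(rows=[{"rotation": [0, 0, 2], "travel": [1, -0.9, -0.1], "grip": 0}, {"rotation": [0, 0, 4], "travel": [2, -1.8, -0.2], "grip": 0}, {"rotation": [0, 0, 6], "travel": [3, -2.7, -0.3], "grip": 0}, {"rotation": [0, 0, 8], "travel": [4, -3.6, -0.4], "grip": 0}, {"rotation": [0, 0, 10], "travel": [5, -4.5, -0.5], "grip": 0}, {"rotation": [0, 0, 12], "travel": [6, -5.4, -0.6], "grip": 0}, {"rotation": [0, 0, 13.86], "travel": [7, -6.2, -0.6], "grip": 0}, {"rotation": [0, 0, 13.86], "travel": [8, -7.1, -0.6], "grip": 0}])

```text
clock: 0.92
eef_pos: [0.3205, -0.2927, 0.2607]
ee_rot: [179.9, -0.0, -0.1]
wrist_force: [0.1, -0.5, 1.1]
gripper_width: -0.0002
finger_force: 0.0
```

```bash
python3 -c "
from h import *
where();go(.50,-.03,.26,0)"
```

```text
t 0.9 pos [ 320.5 -292.7  260.7] rot [ 1.7994e+02 -4.0000e-02 -1.4000e-01] F [ 0.1 -0.5  1.1] w -0.2 ff 0.0
travel [ 5.962 -8.77   0.018] rotation [ 0.06 -0.04 -0.14]
```

Call:
send_rows(rows=[{"rotation": [0, 0, 0], "travel": [0.75, -1.1, 0], "grip": 0}, {"rotation": [0, 0, 0], "travel": [1.5, -2.2, 0], "grip": 0}, {"rotation": [0, 0, 0], "travel": [2.25, -3.3, 0], "grip": 0}, {"rotation": [0, 0, 0], "travel": [3, -4.4, 0], "grip": 0}, {"rotation": [0, 0, 0], "travel": [3.75, -5.5, 0], "grip": 0}, {"rotation": [0, 0, 0], "travel": [4.5, -6.6, 0], "grip": 0}, {"rotation": [0, 0, 0], "travel": [5.25, -7.7, 0], "grip": 0}, {"rotation": [0, 0, 0], "travel": [5.96, -8.77, 0], "grip": 0}])

```text
clock: 1.58
eef_pos: [0.4994, -0.0288, 0.2605]
ee_rot: [180.0, -0.0, 0.0]
wrist_force: [-0.0, -0.4, -0.8]
gripper_width: -0.0001
finger_force: 0.0
```

```bash
python3 -c "
from h import *
where();c=shot('wrist');cv2.imwrite('pics/w1.png',c[0][:,:,::-1]);np.savez('w1.npz',f=c[0],K=c[1],R=c[2],c=c[3])"
```

```text
t 1.6 pos [499.4 -28.8 260.5] rot [ 1.7999e+02 -3.0000e-02  2.0000e-02] F [-0.  -0.4 -0.8] w -0.1 ff 0.0
```

View pics/w1.png

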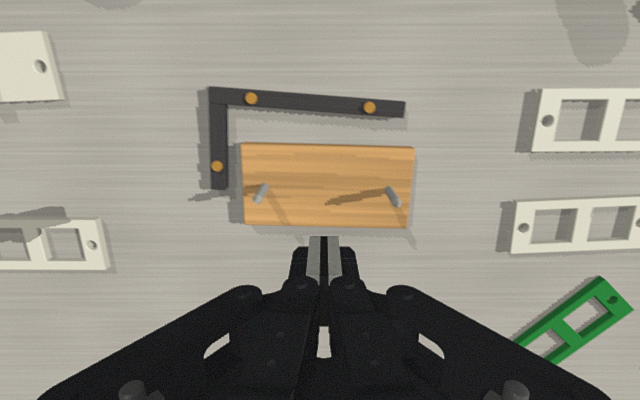

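The wrist view shows the fence's corner at about (228,104), with its long bar running to (405,110). The board spans (241,142) to (413,228), with pins near (261,193) and (393,196).

```bash
cat >> h.py <<'E'
def fit(P,axis):  # line fit, robust; returns point and direction
    vx,vy,x,y=cv2.fitLine(P.astype(np.float32),cv2.DIST_HUBER,0,1e-4,1e-4).ravel(); return np.array([x,y]),np.array([vx,vy])*np.sign([vx,vy][axis])
def wood(f):
    H=hsv(f); return (H[...,0]>8)&(H[...,0]<25)&(H[...,1]>90)
def edge(mask,u,v,horizontal,last):
    "boundary pixels (sub-pixel half) of mask: for each column (horizontal) first/last mask row in box u=(u0,u1), v=(v0,v1)"
    out=[]
    for a in range(*(u if horizontal else v)):
        line=mask[v[0]:v[1],a] if horizontal else mask[a,u[0]:u[1]]
        i=np.flatnonzero(line)
        if len(i): 
            e=(i[-1]+.5 if last else i[0]-.5)+(v[0] if horizontal else u[0]); out.append((a,e) if horizontal else (e,a))
    return np.array(out)
E
python3 - <<'E'
from h import *
z=np.load('w1.npz'); c=(z['f'],z['K'],z['R'],z['c']); f=c[0]
dark=hsv(f)[...,2]<80
bars=[b for b in blobs(dark,500) if b[:,1].max()<240]
for b in bars: print(b.min(0),b.max(0))
# long bar inner edge
p,d=fit(ray(edge(dark,(240,395),(95,130),True,True),c,.014),1)
q,e=fit(ray(edge(dark,(200,236),(120,180),False,True),c,.014),0)
n=np.linalg.solve(np.c_[d,-e],q-p); corner=p+n[0]*d
print('corner',corner*1000,'yaw from long',np.degrees(np.arctan2(-d[0],d[1])),'short',np.degrees(np.arctan2(e[1],e[0])))
w=wood(f)
for b in blobs(w,3000): r=rect(ray(b,c,.018)); print('board',r[0]*1000,r[1:])
# board edges top plane
tx=fit(ray(edge(w,(255,400),(130,180),True,False),c,.018),1); bx=fit(ray(edge(w,(255,400),(210,240),True,True),c,.018),1)
ly=fit(ray(edge(w,(232,300),(155,215),False,False),c,.018),0); ry=fit(ray(edge(w,(350,425),(160,215),False,True),c,.018),0)
for nme,(a,b) in zip(('+x','-x','+y','-y'),(tx,bx,ly,ry)): print(nme,a*1000,np.degrees(np.arctan2(-b[0],b[1])) if nme[1]=='x' else np.degrees(np.arctan2(b[1],b[0])))
E
```

```text
[209  87] [404 189]
corner [557.5378   78.64145] yaw from long -4.2307873 short -3.5542886
board [463.30853271 -32.7700882 ] (101.11519622802734, 199.0132598876953, -1.4776077270507812)
+x [513.85187  -33.413296] -1.4504701
-x [412.7805  -33.82213] -1.4572934
+y [465.5584   66.57776] -1.1557697
-y [ 462.58414 -132.09053] -1.4348156
```

```bash
python3 -c "
from h import *
go(.375,-.032,.04,-4.1)"
```

```text
travel [-4.252  0.289  7.338] rotation [-0.21 -0.17  4.31]
```

Call:
send_rows(rows=[{"rotation": [0, 0, 1], "travel": [-1.3, 0.1, 0], "grip": 85}, {"rotation": [0, 0, 2], "travel": [-2.6, 0.2, 0.2], "grip": 85}, {"rotation": [0, 0, 3], "travel": [-3.8, 0.29, 1.0], "grip": 85}, {"rotation": [0, 0, 4.2], "travel": [-4.25, 0.29, 2.2], "grip": 85}, {"rotation": [0, 0, 4.2], "travel": [-4.25, 0.29, 3.5], "grip": 85}, {"rotation": [0, 0, 4.2], "travel": [-4.25, 0.29, 4.8], "grip": 85}, {"rotation": [0, 0, 4.2], "travel": [-4.25, 0.29, 6.1], "grip": 85}, {"rotation": [0, 0, 4.2], "travel": [-4.25, 0.29, 7.3], "grip": 85}])

```text
clock: 2.3
eef_pos: [0.3708, -0.0396, 0.0399]
ee_rot: [180.0, -0.1, -4.2]
wrist_force: [1.1, 0.9, -0.3]
gripper_width: 0.0846
finger_force: 0.0
```

Call:
send_rows(rows=[{"rotation": [0, 0, 0], "travel": [0, 0, 0.2], "grip": 85}, {"rotation": [0, 0, 0], "travel": [0, 0, 0.4], "grip": 85}, {"rotation": [0, 0, 0], "travel": [0, 0, 0.6], "grip": 85}, {"rotation": [0, 0, 0], "travel": [0, 0, 0.7], "grip": 85}, {"rotation": [0, 0, 0], "travel": [0, 0, 0.7], "grip": 85}, {"rotation": [0, 0, 0], "travel": [0, 0, 0.7], "grip": 85}, {"rotation": [0, 0, 0], "travel": [0, 0, 0.7], "grip": 85}, {"rotation": [0, 0, 0], "travel": [0, 0, 0.7], "grip": 85}])

```text
clock: 2.97
eef_pos: [0.3718, -0.0399, 0.0212]
ee_rot: [180.0, -0.1, -4.2]
wrist_force: [-0.4, -0.1, 0.4]
gripper_width: 0.085
finger_force: 0.0
```

```bash
python3 -c "
from h import *
where();c=shot('wrist');cv2.imwrite('pics/w2.png',c[0][:,:,::-1])"
```

```text
t 3.0 pos [371.8 -39.9  21.2] rot [ 1.7996e+02 -1.1000e-01 -4.2000e+00] F [-0.4 -0.1  0.4] w 85.0 ff 0.0
```

View pics/w2.png

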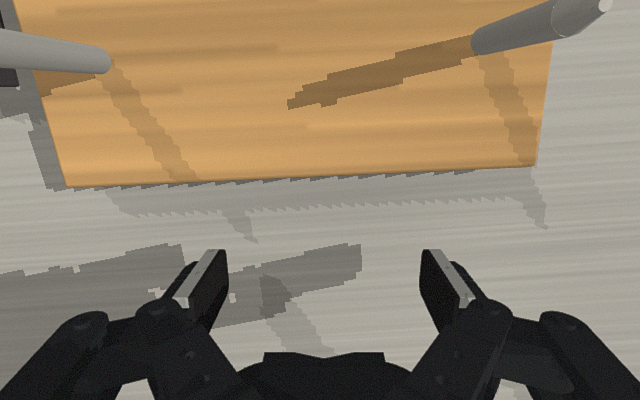

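The open fingertips are at (225,250) and (423,250), which puts them about 2 mm above TCP level. The board edge lies ahead near row 180. I lower the tool and push with both fingers.

Call:
send_rows(rows=[{"rotation": [0, 0, 0], "travel": [0, -0.1, 0.3], "grip": 85}, {"rotation": [0, 0, 0], "travel": [0, -0.23, 0.53], "grip": 85}, {"rotation": [0, 0, 0], "travel": [0.4, -0.23, 0.53], "grip": 85}, {"rotation": [0, 0, 0], "travel": [0.8, -0.23, 0.53], "grip": 85}, {"rotation": [0, 0, 0], "travel": [1.1, -0.23, 0.53], "grip": 85}, {"rotation": [0, 0, 0], "travel": [1.4, -0.23, 0.53], "grip": 85}, {"rotation": [0, 0, 0], "travel": [1.7, -0.23, 0.53], "grip": 85}, {"rotation": [0, 0, 0], "travel": [1.9, -0.23, 0.53], "grip": 85}])

```text
clock: 3.68
eef_pos: [0.4286, -0.0367, 0.0041]
ee_rot: [-180.0, 0.1, -4.2]
wrist_force: [-2.3, -0.2, -0.2]
gripper_width: 0.0851
finger_force: 1.2
```

Call:
send_rows(rows=[{"rotation": [0, 0, 0], "travel": [0.04, 0, 0], "grip": 85}, {"rotation": [0, 0, 0], "travel": [0.08, 0, 0], "grip": 85}, {"rotation": [0, 0, 0], "travel": [0.12, 0, 0], "grip": 85}, {"rotation": [0, 0, 0], "travel": [0.16, 0, 0], "grip": 85}, {"rotation": [0, 0, 0], "travel": [0.2, 0, 0], "grip": 85}, {"rotation": [0, 0, 0], "travel": [0.22, 0, 0], "grip": 85}, {"rotation": [0, 0, 0], "travel": [0.24, 0, 0], "grip": 85}, {"rotation": [0, 0, 0], "travel": [0.24, 0, 0], "grip": 85}])

```text
clock: 4.35
eef_pos: [0.4355, -0.0374, 0.0043]
ee_rot: [-180.0, -0.0, -4.2]
wrist_force: [-3.0, -0.0, -1.4]
gripper_width: 0.0849
finger_force: 1.1
```

Call:
send_rows(rows=[{"rotation": [0, 0, 0], "travel": [0.03, 0, 0], "grip": 85}, {"rotation": [0, 0, 0], "travel": [0.06, 0, 0], "grip": 85}, {"rotation": [0, 0, 0], "travel": [0.08, 0, 0], "grip": 85}, {"rotation": [0, 0, 0], "travel": [0.1, 0, 0], "grip": 85}, {"rotation": [0, 0, 0], "travel": [0.1, 0, 0], "grip": 85}, {"rotation": [0, 0, 0], "travel": [0.1, 0, 0], "grip": 85}, {"rotation": [0, 0, 0], "travel": [0.1, 0, 0], "grip": 85}, {"rotation": [0, 0, 0], "travel": [0.1, 0, 0], "grip": 85}])

```text
clock: 5.02
eef_pos: [0.4373, -0.0374, 0.0042]
ee_rot: [-180.0, 0.2, -4.2]
wrist_force: [-8.2, 0.1, 5.0]
gripper_width: 0.0849
finger_force: 4.1
```

```bash
python3 -c "
from h import *
where()"
```

```text
t 5.0 pos [437.3 -37.4   4.2] rot [-1.7998e+02  1.6000e-01 -4.2000e+00] F [-8.2  0.1  5. ] w 84.9 ff 4.105748711881461
```

Call:
send_rows(rows=[{"rotation": [0, 0, 0], "travel": [0.03, 0, 0], "grip": 85}, {"rotation": [0, 0, 0], "travel": [0.06, 0, 0], "grip": 85}, {"rotation": [0, 0, 0], "travel": [0.09, 0, 0], "grip": 85}, {"rotation": [0, 0, 0], "travel": [0.12, 0, 0], "grip": 85}, {"rotation": [0, 0, 0], "travel": [0.12, 0, 0], "grip": 85}, {"rotation": [0, 0, 0], "travel": [0.12, 0, 0], "grip": 85}, {"rotation": [0, 0, 0], "travel": [0.12, 0, 0], "grip": 85}, {"rotation": [0, 0, 0], "travel": [0.12, 0, 0], "grip": 85}])

```text
clock: 5.68
eef_pos: [0.4374, -0.0371, 0.0035]
ee_rot: [-179.9, 0.6, -4.2]
wrist_force: [-19.8, -1.3, 14.6]
gripper_width: 0.0852
finger_force: 9.7
```

Call:
send_rows(rows=[{"rotation": [0, 0, 0], "travel": [-0.4, 0, 0], "grip": 85}, {"rotation": [0, 0, 0], "travel": [-0.9, 0, 0], "grip": 85}, {"rotation": [0, 0, 0], "travel": [-0.9, 0, -1.2], "grip": 85}, {"rotation": [0, 0, 0], "travel": [-0.9, 0, -2.4], "grip": 0}, {"rotation": [0, 0, 0], "travel": [-0.9, 0, -3.6], "grip": 0}, {"rotation": [0, 0, 0], "travel": [-0.9, 0.3, -4.8], "grip": 0}, {"rotation": [0, 0, 0], "travel": [-0.9, 1.5, -4.8], "grip": 0}, {"rotation": [0, 0, 0], "travel": [0, 2.5, -4.8], "grip": 0}])

```text
clock: 6.35
eef_pos: [0.4367, -0.1135, 0.1515]
ee_rot: [179.8, -0.3, -4.0]
wrist_force: [1.1, 0.6, 0.1]
gripper_width: 0.0252
finger_force: 0.0
```

```bash
python3 -c "
from h import *
where();go(.4947,-.168,.018,-4.2)"
```

```text
t 6.3 pos [ 436.7 -113.5  151.5] rot [179.83  -0.31  -4.04] F [1.1 0.6 0.1] w 25.2 ff 0.0
travel [2.032 1.662 4.466] rotation [ 0.17 -0.31  0.16]
```

Call:
send_rows(rows=[{"rotation": [0, 0, 0], "travel": [0.6, 1.1, 0], "grip": 0}, {"rotation": [0, 0, 0], "travel": [1.4, 1.66, 0], "grip": 0}, {"rotation": [0, 0, 0], "travel": [2.03, 1.66, 0.8], "grip": 0}, {"rotation": [0, 0, 0], "travel": [2.03, 1.66, 2], "grip": 0}, {"rotation": [0, 0, 0], "travel": [2.03, 1.66, 3.2], "grip": 0}, {"rotation": [0, 0, 0], "travel": [2.03, 1.66, 4.2], "grip": 0}, {"rotation": [0, 0, 0], "travel": [2.03, 1.66, 4.45], "grip": 0}, {"rotation": [0, 0, 0], "travel": [2.03, 1.66, 4.45], "grip": 0}])

```text
clock: 7.02
eef_pos: [0.4929, -0.1664, 0.0135]
ee_rot: [-179.9, 0.2, -4.2]
wrist_force: [-0.8, -0.6, 0.1]
gripper_width: 0.0
finger_force: 0.0
```

Call:
send_rows(rows=[{"rotation": [0, 0, 0], "travel": [0, -0.15, 0], "grip": 0}, {"rotation": [0, 0, 0], "travel": [0, -0.3, 0], "grip": 0}, {"rotation": [0, 0, 0], "travel": [0, -0.45, 0], "grip": 0}, {"rotation": [0, 0, 0], "travel": [0, -0.6, 0], "grip": 0}, {"rotation": [0, 0, 0], "travel": [0, -0.7, 0], "grip": 0}, {"rotation": [0, 0, 0], "travel": [0, -0.8, 0], "grip": 0}, {"rotation": [0, 0, 0], "travel": [0, -0.9, 0], "grip": 0}, {"rotation": [0, 0, 0], "travel": [0, -0.95, 0], "grip": 0}])

```text
clock: 7.68
eef_pos: [0.4974, -0.1391, 0.0165]
ee_rot: [179.9, -0.2, -4.2]
wrist_force: [-0.1, -5.6, 5.8]
gripper_width: 0.0002
finger_force: 0.0
```

```bash
python3 -c "
from h import *
where();c=shot('wrist');cv2.imwrite('pics/w3.png',c[0][:,:,::-1])"
```

```text
t 7.7 pos [ 497.4 -139.1   16.5] rot [179.88  -0.2   -4.19] F [-0.1 -5.6  5.8] w 0.2 ff 0.0
```

View pics/w3.png

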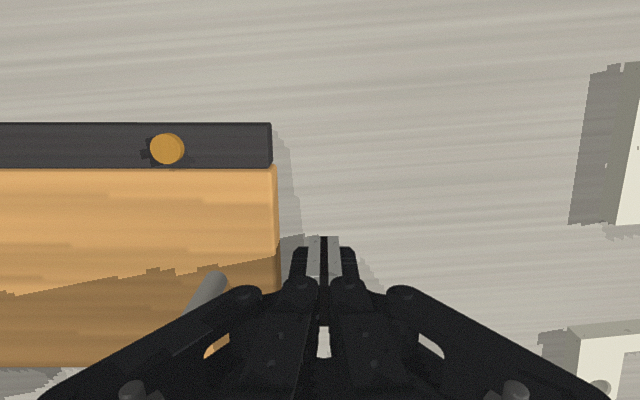

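The board is flush along the long bar (row 168), and its end at column 277 is still a few mm past the bar's end at column 272. I keep pushing along +y.

Call:
send_rows(rows=[{"rotation": [0, 0, 0], "travel": [0, -0.03, 0], "grip": 0}, {"rotation": [0, 0, 0], "travel": [0, -0.06, 0], "grip": 0}, {"rotation": [0, 0, 0], "travel": [0, -0.09, 0], "grip": 0}, {"rotation": [0, 0, 0], "travel": [0, -0.12, 0], "grip": 0}, {"rotation": [0, 0, 0], "travel": [0, -0.15, 0], "grip": 0}, {"rotation": [0, 0, 0], "travel": [0, -0.15, 0], "grip": 0}, {"rotation": [0, 0, 0], "travel": [0, -0.15, 0], "grip": 0}, {"rotation": [0, 0, 0], "travel": [0, -0.15, 0], "grip": 0}])

```text
clock: 8.4
eef_pos: [0.4978, -0.1369, 0.017]
ee_rot: [179.7, -0.2, -4.2]
wrist_force: [-4.1, -14.8, 7.8]
gripper_width: -0.0002
finger_force: 0.0
```

Call:
send_rows(rows=[{"rotation": [0, 0, 0], "travel": [0, -0.03, 0], "grip": 0}, {"rotation": [0, 0, 0], "travel": [0, -0.06, 0], "grip": 0}, {"rotation": [0, 0, 0], "travel": [0, -0.08, 0], "grip": 0}, {"rotation": [0, 0, 0], "travel": [0, -0.1, 0], "grip": 0}, {"rotation": [0, 0, 0], "travel": [0, -0.1, 0], "grip": 0}, {"rotation": [0, 0, 0], "travel": [0, -0.1, 0], "grip": 0}, {"rotation": [0, 0, 0], "travel": [0, -0.1, 0], "grip": 0}, {"rotation": [0, 0, 0], "travel": [0, -0.1, 0], "grip": 0}])

```text
clock: 9.07
eef_pos: [0.4981, -0.1363, 0.0178]
ee_rot: [179.5, -0.3, -4.1]
wrist_force: [-9.4, -26.1, 11.1]
gripper_width: -0.0001
finger_force: 0.0
```

View now.

Call:
send_rows(rows=[{"rotation": [0, 0, 0], "travel": [0, 0.6, 0], "grip": 0}, {"rotation": [0, 0, 0], "travel": [0, 0.7, -1.2], "grip": 0}, {"rotation": [0, 0, 0], "travel": [0, 0.7, -2.4], "grip": 0}, {"rotation": [0, 0, 0], "travel": [0, 0.7, -3.6], "grip": 0}, {"rotation": [0, 0, 0], "travel": [0, 0.7, -4.9], "grip": 0}, {"rotation": [0, 0, 0], "travel": [-0.6, 0, -5.9], "grip": 0}, {"rotation": [0, 0, 0], "travel": [-1.2, -1, -6.3], "grip": 0}, {"rotation": [0, 0, 0], "travel": [-1.6, -2.1, -6.5], "grip": 0}])

```text
clock: 9.73
eef_pos: [0.4533, -0.064, 0.213]
ee_rot: [179.9, -0.3, -4.3]
wrist_force: [0.8, 0.4, -0.8]
gripper_width: 0.0001
finger_force: 0.0
```

```bash
python3 -c "
from h import *
where();go(.43,-.018,.22,-4.1)"
```

```text
t 9.7 pos [453.3 -64.  213. ] rot [179.95  -0.27  -4.3 ] F [ 0.8  0.4 -0.8] w 0.1 ff 0.0
travel [-0.889 -1.472 -0.239] rotation [ 0.05 -0.27 -0.2 ]
```

Call:
send_rows(rows=[{"rotation": [0, 0, -0.1], "travel": [-0.4, -0.7, -0.1], "grip": 0}, {"rotation": [0, 0, -0.2], "travel": [-0.89, -1.47, -0.24], "grip": 0}, {"rotation": [0, 0, -0.2], "travel": [-0.89, -1.47, -0.24], "grip": 0}, {"rotation": [0, 0, -0.2], "travel": [-0.89, -1.47, -0.24], "grip": 0}, {"rotation": [0, 0, -0.2], "travel": [-0.89, -1.47, -0.24], "grip": 0}, {"rotation": [0, 0, -0.2], "travel": [-0.89, -1.47, -0.24], "grip": 0}, {"rotation": [0, 0, -0.2], "travel": [-0.89, -1.47, -0.24], "grip": 0}, {"rotation": [0, 0, -0.2], "travel": [-0.89, -1.47, -0.24], "grip": 0}])

```text
clock: 10.4
eef_pos: [0.4299, -0.0193, 0.2168]
ee_rot: [-180.0, 0.0, -4.1]
wrist_force: [-0.6, -0.0, -0.3]
gripper_width: -0.0
finger_force: 0.0
```

```bash
python3 -c "
from h import *
where();c=shot('wrist');cv2.imwrite('pics/w4.png',c[0][:,:,::-1]);np.savez('w4.npz',f=c[0],K=c[1],R=c[2],c=c[3])"
```

```text
t 10.4 pos [429.9 -19.3 216.8] rot [-1.7999e+02  4.0000e-02 -4.0800e+00] F [-0.6 -0.  -0.3] w -0.0 ff 0.0
```

View pics/w4.png

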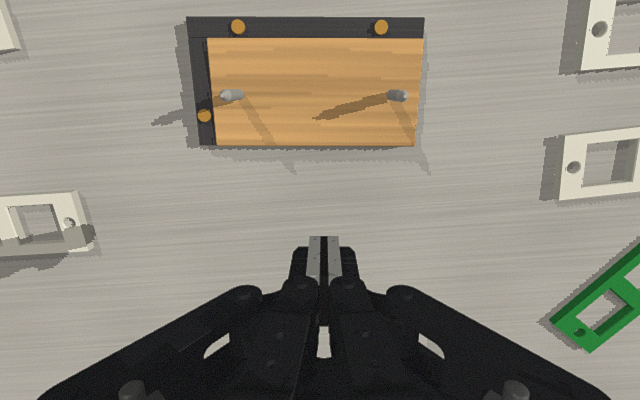

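The board sits tight against both bars (long bar at row 38, short bar at column 210). The pin tips are near (226,95) and (404,96).

```bash
python3 - <<'E'
from h import *
z=np.load('w4.npz'); c=(z['f'],z['K'],z['R'],z['c']); f=c[0]
print('cam',c[3]*1000)
dark=hsv(f)[...,2]<80; w=wood(f)
def L(m,u,v,h,l,z,ax): return fit(ray(edge(m,u,v,h,l),c,z),ax)
A={'fence x0 (outer)':L(dark,(215,410),(10,34),True,False,.014,1),'+x':L(w,(245,400),(30,60),True,False,.018,1),'-x':L(w,(225,400),(130,160),True,True,.018,1),'+y':L(w,(200,240),(50,110),False,False,.018,0),'-y':L(w,(380,440),(50,138),False,True,.018,0),'fence outer y':L(dark,(180,205),(50,130),False,False,.014,0)}
for k,(a,b) in A.items(): print(k,(a*1000).round(1),'yaw',np.degrees(np.arctan2(-b[0],b[1]) if 'x' in k else np.arctan2(b[1],b[0])).round(2))
def X(m,n):
    (p,d),(q,e)=A[m],A[n]; t=np.linalg.solve(np.c_[d,-e],q-p); return p+t[0]*d
C=np.array([X('+x','+y'),X('+x','-y'),X('-x','-y'),X('-x','+y')]); print((C*1000).round(1),'centre',C.mean(0)*1000)
# expected corner from fence outer: fence outer corner is (+18,+18)
O=X('fence x0 (outer)','fence outer y')*1000; print('outer corner',O)
for psi in (-4.1,): 
    R=Ro.from_euler('z',psi,degrees=True).as_matrix()[:2,:2]
    print('expected centre',O+R@[-68,-118], 'pins', [(O+R@[-68,-118+s*73]).round(1) for s in(1,-1)])
H=hsv(f); g=(H[...,1]<60)&(H[...,2]>90)
for b in blobs(g[60:130,215:412],30):
    b=b+[215,60]; print('pin blob',b.min(0),b.max(0)); e=b[b[:,0]==(b[:,0].min() if b[:,0].mean()<320 else b[:,0].max())].mean(0)
    print('  tip end@74',ray(e,c,.074)*1000,'inner @18',ray(b[b[:,0]==(b[:,0].max() if b[:,0].mean()<320 else b[:,0].min())].mean(0),c,.018)*1000)
E
```

```text
cam [505.07531794 -25.45829481 348.94809371]
fence x0 (outer) [566.9 -19.1] yaw -4.42
+x [548.2 -33. ] yaw -4.05
-x [450.1 -12.6] yaw -4.04
+y [520.7  81.8] yaw -4.27
-y [ 492.6 -115.8] yaw -4.26
fence outer y [512.5 100.4] yaw -4.31
[[ 556.2   79.2]
 [ 542.1 -119.5]
 [ 443.1 -112.2]
 [ 457.1   86.6]] centre [499.63174  -16.495272]
outer corner [575.77594  95.64662]
expected centre [499.51326827 -17.18956447] pins [array([504.7,  55.6]), array([494.3, -90. ])]
pin blob [386  90] [407 101]
  tip end@74 [[494.22656993 -91.31421023]] inner @18 [[494.82525862 -84.62338303]]
pin blob [220  89] [243 101]
  tip end@74 [[505.51285542  57.48116316]] inner @18 [[504.04447853  52.33961641]]
```

```bash
python3 -c "
from h import *
go(.38,-.354,.19,2)"
```

```text
travel [-0.865 11.249  0.892] rotation [-0.01  0.04 -6.07]
```

Call:
send_rows(rows=[{"rotation": [0, 0, -1], "travel": [-0.1, 1.3, 0], "grip": 56}, {"rotation": [0, 0, -2], "travel": [-0.2, 2.6, 0], "grip": 56}, {"rotation": [0, 0, -3], "travel": [-0.3, 3.9, 0], "grip": 56}, {"rotation": [0, 0, -4], "travel": [-0.4, 5.2, 0], "grip": 56}, {"rotation": [0, 0, -5], "travel": [-0.5, 6.5, 0.2], "grip": 56}, {"rotation": [0, 0, -6], "travel": [-0.6, 7.8, 0.4], "grip": 56}, {"rotation": [0, 0, -6], "travel": [-0.7, 9.1, 0.6], "grip": 56}, {"rotation": [0, 0, -6], "travel": [-0.85, 10.4, 0.85], "grip": 56}])

```text
clock: 11.12
eef_pos: [0.3818, -0.3307, 0.1914]
ee_rot: [180.0, -0.0, 1.9]
wrist_force: [1.0, 0.6, 0.6]
gripper_width: 0.0558
finger_force: 0.0
```

Call:
send_rows(rows=[{"rotation": [0, 0, 0], "travel": [0, 0.85, 0], "grip": 56}, {"rotation": [0, 0, 0], "travel": [0, 0.85, 0], "grip": 56}, {"rotation": [0, 0, 0], "travel": [0, 0.85, 0], "grip": 56}, {"rotation": [0, 0, 0], "travel": [0, 0.85, 0], "grip": 56}, {"rotation": [0, 0, 0], "travel": [0, 0.85, 0], "grip": 56}, {"rotation": [0, 0, 0], "travel": [0, 0.85, 0], "grip": 56}, {"rotation": [0, 0, 0], "travel": [0, 0.85, 0], "grip": 56}, {"rotation": [0, 0, 0], "travel": [0, 0.85, 0], "grip": 56}])

```text
clock: 11.78
eef_pos: [0.3837, -0.3529, 0.1919]
ee_rot: [180.0, -0.0, 2.1]
wrist_force: [-0.4, 0.7, 0.5]
gripper_width: 0.0559
finger_force: 0.0
```

```bash
cat >> h.py <<'E'
def frames(c,zt=.01,amin=1500):
    "poses of white frames in a wrist picture: blob centre with enclosing rect at top plane plus hole/window contours"
    f=c[0]; m=white(f,170,45).astype(np.uint8); m=cv2.morphologyEx(m,cv2.MORPH_OPEN,np.ones((3,3)))
    cs,hi=cv2.findContours(m,cv2.RETR_CCOMP,cv2.CHAIN_APPROX_NONE); out=[]
    for i,k in enumerate(cs):
        if hi[0][i][3]>=0 or cv2.contourArea(k)<amin: continue
        k2=k[:,0,:]; r=rect(ray(k2,c,zt)); inn=[]
        for j,q in enumerate(cs):
            if hi[0][j][3]==i and cv2.contourArea(q)>15:
                P=ray(q[:,0,:],c,zt)*1000; M=cv2.moments(P.astype(np.float32)); inn.append((round(M['m10']/M['m00'],1),round(M['m01']/M['m00'],1),round(abs(M['m00']))))
        out.append((k2.min(0),k2.max(0),(r[0]*1000).round(1),round(r[1],1),round(r[2],1),round(r[3],2),inn))
    return out
E
python3 - <<'E'
from h import *
where();c=shot('wrist');cv2.imwrite('pics/w5.png',c[0][:,:,::-1])
for o in frames(c): print(*o)
E
```

```text
t 11.8 pos [ 383.7 -352.9  191.9] rot [ 1.7998e+02 -2.0000e-02  2.0600e+00] F [-0.4  0.7  0.5] w 55.9 ff 0.0
[313 294] [397 357] [ 183.  -409.6] 65.3 116.1 48.07 []
[  0 178] [464 374] [ 306.5 -214. ] 217.5 566.7 18.47 [(151.8, 3.9, 27), (207.7, -111.6, 25), (203.7, -62.5, 1422), (222.3, -114.6, 58), (222.3, -65.7, 571), (239.7, -121.2, 116), (246.6, -35.3, 22), (246.3, -25.3, 30), (255.0, -220.0, 75), (259.7, -181.1, 21), (257.9, -202.0, 29), (268.8, -225.6, 20), (268.1, -209.1, 45), (267.7, -183.6, 68), (252.4, -69.7, 1004), (272.1, -68.7, 22), (279.4, -29.8, 20), (296.0, -247.8, 52), (296.5, -204.6, 249), (318.2, -486.8, 31), (323.0, -451.3, 20), (325.1, -175.1, 30), (335.0, -364.9, 74), (341.6, -200.1, 17), (355.7, -374.3, 36)]
[233   0] [435  36] [ 515.9 -357.5] 27.7 171.2 2.1 []
[0 0] [490 178] [ 448.7 -272.3] 154.9 447.0 -0.52 [(393.3, -146.9, 37), (401.1, -149.6, 19), (413.7, -461.9, 23), (400.8, -127.3, 29), (407.3, -281.7, 130), (414.3, -426.6, 156), (413.8, -231.3, 16), (413.6, -200.3, 23), (413.6, -178.0, 22), (409.0, -319.0, 2404), (412.6, -389.1, 2494), (448.2, -399.4, 57), (445.3, -326.8, 93), (462.8, -343.6, 740), (476.5, -465.3, 42), (476.4, -437.7, 35), (474.0, -330.7, 12), (475.8, -378.4, 230), (474.8, -323.4, 23), (476.3, -208.5, 22), (476.3, -186.3, 49), (476.2, -165.1, 29), (476.7, -150.4, 12), (485.5, -300.7, 27), (482.3, -192.0, 13), (494.4, -196.9, 16), (507.4, -206.1, 418), (517.9, -208.6, 77)]
```

View pics/w5.png

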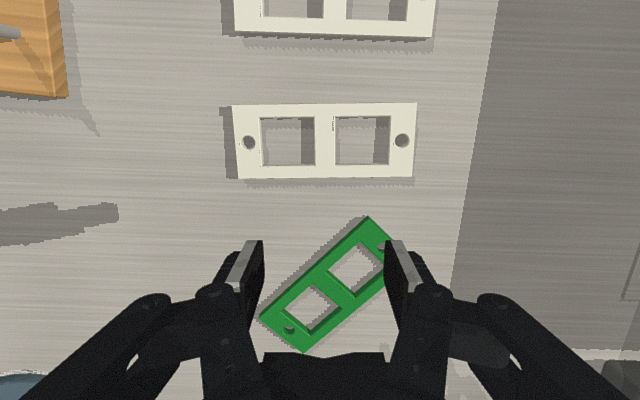

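Frame 1's holes are at (249,142) and (402,140), which come out 145 mm apart (146 expected). I grasp it at (410.8, -354.1), yaw 2.8.

```bash
cat >> h.py <<'E'
def hsel(c,zt=.01,v=200,amin=60,amax=230):
    "pairs of dark holes inside white, 146 mm apart -> centre, yaw"
    m=white(c[0],v,60).astype(np.uint8); cs,hi=cv2.findContours(m,cv2.RETR_CCOMP,cv2.CHAIN_APPROX_NONE); H=[]
    for q,h in zip(cs,hi[0]):
        if h[3]<0 or len(q)<8: continue
        P=ray(q[:,0,:],c,zt)*1000; M=cv2.moments(P.astype(np.float32))
        if amin<abs(M['m00'])<amax: H.append((np.array([M['m10'],M['m01']])/M['m00'],h[3]))
    for i in range(len(H)):
        for j in range(i):
            d=H[i][0]-H[j][0]; L=np.linalg.norm(d)
            if abs(L-146)<6:
                d=d*np.sign(d[1]); print('pair',H[i][0].round(1),H[j][0].round(1),'L',L.round(1),'centre',((H[i][0]+H[j][0])/2).round(1),'yaw',np.degrees(np.arctan2(-d[0],d[1])).round(2))
E
python3 - <<'E'
from h import *
c=shot('wrist'); hsel(c,v=190); hsel(c,v=205)
go(.4108,-.3541,.013,2.77)
E
```

```text
pair [ 414.3 -426.6] [ 407.2 -281.5] L 145.3 centre [ 410.7 -354. ] yaw 2.79
pair [ 414.2 -426.8] [ 407. -281.] L 145.9 centre [ 410.6 -353.9] yaw 2.8
travel [0.902 0.06  5.961] rotation [ 0.02 -0.01 -0.73]
```

Call:
send_rows(rows=[{"rotation": [0, 0, -0.7], "travel": [0.9, 0.05, 0.7], "grip": 56}, {"rotation": [0, 0, -0.7], "travel": [0.9, 0.05, 1.9], "grip": 56}, {"rotation": [0, 0, -0.7], "travel": [0.9, 0.05, 3.1], "grip": 56}, {"rotation": [0, 0, -0.7], "travel": [0.9, 0.05, 4.2], "grip": 56}, {"rotation": [0, 0, -0.7], "travel": [0.9, 0.05, 5.2], "grip": 56}, {"rotation": [0, 0, -0.7], "travel": [0.9, 0.05, 5.8], "grip": 56}, {"rotation": [0, 0, -0.7], "travel": [0.9, 0.05, 5.95], "grip": 56}, {"rotation": [0, 0, -0.7], "travel": [0.9, 0.05, 5.95], "grip": 56}])

```text
clock: 12.55
eef_pos: [0.4097, -0.3531, 0.0118]
ee_rot: [-179.8, 0.1, 2.7]
wrist_force: [0.2, -0.4, 0.3]
gripper_width: 0.0558
finger_force: 0.0
```

Call:
send_rows(rows=[{"rotation": [0, 0, 0], "travel": [0, 0, 0], "grip": 40}, {"rotation": [0, 0, 0], "travel": [0, 0, 0], "grip": 30}, {"rotation": [0, 0, 0], "travel": [0, 0, 0], "grip": 22}, {"rotation": [0, 0, 0], "travel": [0, 0, 0], "grip": 15}, {"rotation": [0, 0, 0], "travel": [0, 0, 0], "grip": 15}, {"rotation": [0, 0, 0], "travel": [0, 0, 0], "grip": 15}, {"rotation": [0, 0, 0], "travel": [0, 0, 0], "grip": 15}, {"rotation": [0, 0, 0], "travel": [0, 0, 0], "grip": 15}], squeeze=40)

```text
clock: 13.22
eef_pos: [0.4114, -0.3553, 0.015]
ee_rot: [179.9, -0.1, 2.7]
wrist_force: [-1.0, 1.1, 6.9]
gripper_width: 0.0186
finger_force: 39.5
```

Call:
send_rows(rows=[{"rotation": [0, 0, 0], "travel": [0, 0, -0.5], "grip": 15}, {"rotation": [0, 0, 0], "travel": [0, 0, -1.5], "grip": 15}, {"rotation": [0, 0, 0], "travel": [0, 0, -2.6], "grip": 15}, {"rotation": [0, 0, 0], "travel": [0, 0, -3.7], "grip": 15}, {"rotation": [0, 0, 0], "travel": [0, 0, -4.6], "grip": 15}, {"rotation": [0, 0, 0], "travel": [0, 0, -5], "grip": 15}, {"rotation": [0, 0, 0], "travel": [0, 0, -5], "grip": 15}, {"rotation": [0, 0, 0], "travel": [0, 0, -5], "grip": 15}])

```text
clock: 13.88
eef_pos: [0.4104, -0.3541, 0.1629]
ee_rot: [180.0, -0.0, 2.7]
wrist_force: [-0.4, 0.2, -1.7]
gripper_width: 0.0185
finger_force: 39.6
```

```bash
python3 -c "
from h import *
where();c=shot('wrist');cv2.imwrite('pics/w6.png',c[0][:,:,::-1])"
```

```text
t 13.9 pos [ 410.4 -354.1  162.9] rot [ 1.7996e+02 -2.0000e-02  2.6900e+00] F [-0.4  0.2 -1.7] w 18.5 ff 39.580550864338875
```

View pics/w6.png

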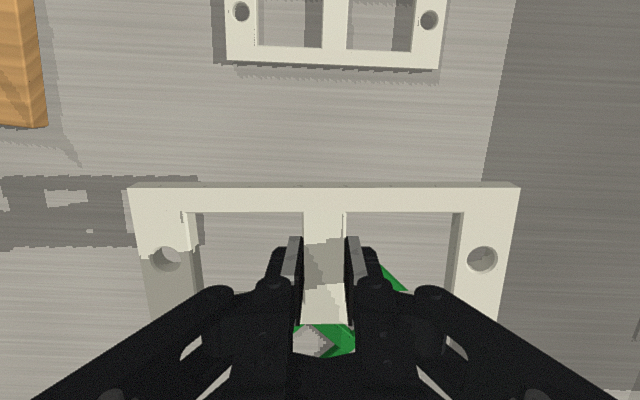

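The frame is held square, with its holes at (165,258) and (482,258), which puts its centre at the TCP within 0.6 mm. Next I carry it to the pins.

```bash
python3 -c "
from h import *
go(.4998,-.0163,.13,-4.15)"
```

```text
travel [  3.526 -11.081   1.068] rotation [-0.09  0.07  6.84]
```

Call:
send_rows(rows=[{"rotation": [0, 0, 0.9], "travel": [0.3, -0.9, 0], "grip": 15}, {"rotation": [0, 0, 1.8], "travel": [0.7, -2.1, 0], "grip": 15}, {"rotation": [0, 0, 2.7], "travel": [1.1, -3.4, 0], "grip": 15}, {"rotation": [0, 0, 3.6], "travel": [1.5, -4.7, 0], "grip": 15}, {"rotation": [0, 0, 4.5], "travel": [1.9, -6, 0], "grip": 15}, {"rotation": [0, 0, 5.4], "travel": [2.3, -7.3, 0], "grip": 15}, {"rotation": [0, 0, 6.3], "travel": [2.7, -8.6, 0], "grip": 15}, {"rotation": [0, 0, 6.8], "travel": [3.1, -9.8, 0.4], "grip": 15}])

```text
clock: 14.6
eef_pos: [0.4895, -0.0539, 0.1505]
ee_rot: [-180.0, 0.0, -4.2]
wrist_force: [1.7, -0.2, -1.4]
gripper_width: 0.0183
finger_force: 39.6
```

```bash
python3 -c "
from h import *
where();go(.4998,-.0163,.11,-4.15)"
```

```text
t 14.6 pos [489.5 -53.9 150.5] rot [-1.7999e+02  1.0000e-02 -4.1500e+00] F [ 1.7 -0.2 -1.4] w 18.3 ff 39.60622899234295
travel [ 0.252 -1.275  1.349] rotation [-0.01  0.01 -0.  ]
```

Call:
send_rows(rows=[{"rotation": [0, 0, 0], "travel": [0.12, -0.6, 0.2], "grip": 15}, {"rotation": [0, 0, 0], "travel": [0.25, -1.1, 0.6], "grip": 15}, {"rotation": [0, 0, 0], "travel": [0.25, -1.2, 1], "grip": 15}, {"rotation": [0, 0, 0], "travel": [0.25, -1.2, 1.3], "grip": 15}, {"rotation": [0, 0, 0], "travel": [0.25, -1.2, 1.3], "grip": 15}, {"rotation": [0, 0, 0], "travel": [0.25, -1.2, 1.3], "grip": 15}, {"rotation": [0, 0, 0], "travel": [0.25, -1.2, 1.3], "grip": 15}, {"rotation": [0, 0, 0], "travel": [0.25, -1.2, 1.3], "grip": 15}])

```text
clock: 15.27
eef_pos: [0.4999, -0.0215, 0.1125]
ee_rot: [180.0, -0.0, -4.2]
wrist_force: [0.2, -0.1, -1.2]
gripper_width: 0.0185
finger_force: 39.6
```

```bash
python3 -c "
from h import *
where();go(.4998,-.0163,.031,-4.15);c=shot('wrist');cv2.imwrite('pics/w7.png',c[0][:,:,::-1])"
```

```text
t 15.3 pos [499.9 -21.5 112.5] rot [ 1.7999e+02 -5.0000e-02 -4.1700e+00] F [ 0.2 -0.1 -1.2] w 18.5 ff 39.64354880154133
travel [-0.019 -0.175  2.718] rotation [ 0.01 -0.05 -0.02]
```

View pics/w7.png

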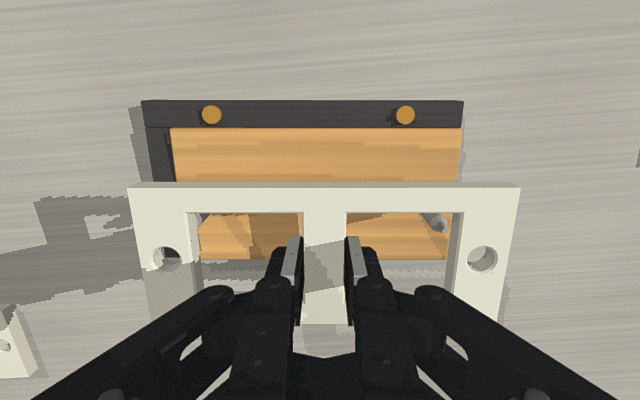

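The held frame is above the board. The right pin shows at (437,222) through the window, and the board is flush with the fence. I trim 5 mm in y and check the predicted pin pixel.

Call:
send_rows(rows=[{"rotation": [0, 0, 0], "travel": [-0.02, -0.17, 0.1], "grip": 15}, {"rotation": [0, 0, 0], "travel": [-0.02, -0.17, 0.2], "grip": 15}, {"rotation": [0, 0, 0], "travel": [-0.02, -0.17, 0.3], "grip": 15}, {"rotation": [0, 0, 0], "travel": [-0.02, -0.17, 0.3], "grip": 15}, {"rotation": [0, 0, 0], "travel": [-0.02, -0.17, 0.3], "grip": 15}, {"rotation": [0, 0, 0], "travel": [-0.02, -0.17, 0.3], "grip": 15}, {"rotation": [0, 0, 0], "travel": [-0.02, -0.17, 0.3], "grip": 15}, {"rotation": [0, 0, 0], "travel": [-0.02, -0.17, 0.3], "grip": 15}])

```text
clock: 15.98
eef_pos: [0.4994, -0.0157, 0.1032]
ee_rot: [180.0, -0.0, -4.1]
wrist_force: [-0.8, 0.2, -0.8]
gripper_width: 0.0186
finger_force: 39.6
```

```bash
python3 - <<'E'
from h import *
where();go(.4998,-.0163,.031,-4.15)
c=shot('wrist'); cv2.imwrite('pics/w8.png',c[0][:,:,::-1]); print(proj(np.array([[.5049,.0560,.074],[.4943,-.0896,.074],[.4943,-.0896,.018]]),c))
E
```

```text
t 16.0 pos [499.4 -15.7 103.2] rot [ 1.80e+02 -1.00e-02 -4.11e+00] F [-0.8  0.2 -0.8] w 18.6 ff 39.64742347598076
travel [0.013 0.019 2.407] rotation [ 0.   -0.01  0.04]
[[187.16894427 235.01606873]
 [461.18541509 235.43808663]
 [429.19171877 201.07029694]]
```

Call:
send_rows(rows=[{"rotation": [0, 0, 0], "travel": [0.01, 0.02, 0.2], "grip": 15}, {"rotation": [0, 0, 0], "travel": [0.01, 0.02, 0.4], "grip": 15}, {"rotation": [0, 0, 0], "travel": [0.01, 0.02, 0.55], "grip": 15}, {"rotation": [0, 0, 0], "travel": [0.01, 0.02, 0.7], "grip": 15}, {"rotation": [0, 0, 0], "travel": [0.01, 0.02, 0.85], "grip": 15}, {"rotation": [0, 0, 0], "travel": [0.01, 0.02, 0.95], "grip": 15}, {"rotation": [0, 0, 0], "travel": [0.01, 0.02, 1.0], "grip": 15}, {"rotation": [0, 0, 0], "travel": [0.01, 0.02, 1.0], "grip": 15}])

```text
clock: 16.7
eef_pos: [0.4993, -0.0161, 0.0726]
ee_rot: [-180.0, 0.0, -4.1]
wrist_force: [-0.1, 0.2, -1.8]
gripper_width: 0.0187
finger_force: 39.7
```

```bash
python3 - <<'E'
from h import *
s=where();print(s['moment']);go(.4998,-.0163,.033,-4.15)
E
```

```text
t 16.7 pos [499.3 -16.1  72.6] rot [-1.7999e+02  5.0000e-02 -4.1100e+00] F [-0.1  0.2 -1.8] w 18.7 ff 39.654424265027046
[-0.02213724  0.02226394  0.0190104 ]
travel [0.018 0.004 1.32 ] rotation [-0.01  0.05  0.04]
```

Call:
send_rows(rows=[{"rotation": [0, 0, 0], "travel": [0.01, 0, 0.3], "grip": 15}, {"rotation": [0, 0, 0], "travel": [0.01, 0, 0.6], "grip": 15}, {"rotation": [0, 0, 0], "travel": [0.01, 0, 0.9], "grip": 15}, {"rotation": [0, 0, 0], "travel": [0.01, 0, 1.1], "grip": 15}, {"rotation": [0, 0, 0], "travel": [0.01, 0, 1.2], "grip": 15}, {"rotation": [0, 0, 0], "travel": [0.01, 0, 1.25], "grip": 15}, {"rotation": [0, 0, 0], "travel": [0.01, 0, 1.3], "grip": 15}, {"rotation": [0, 0, 0], "travel": [0.01, 0, 1.3], "grip": 15}])

```text
clock: 17.37
eef_pos: [0.4999, -0.0162, 0.0339]
ee_rot: [-180.0, 0.0, -4.1]
wrist_force: [-0.5, 0.6, -1.3]
gripper_width: 0.0185
finger_force: 39.6
```

Call:
send_rows(rows=[{"rotation": [0, 0, 0], "travel": [0, 0, 0.03], "grip": 15}, {"rotation": [0, 0, 0], "travel": [0, 0, 0.05], "grip": 15}, {"rotation": [0, 0, 0], "travel": [0, 0, 0.05], "grip": 15}, {"rotation": [0, 0, 0], "travel": [0, 0, 0.05], "grip": 15}, {"rotation": [0, 0, 0], "travel": [0, 0, 0.05], "grip": 15}, {"rotation": [0, 0, 0], "travel": [0, 0, 0.05], "grip": 15}, {"rotation": [0, 0, 0], "travel": [0, 0, 0.05], "grip": 15}, {"rotation": [0, 0, 0], "travel": [0, 0, 0.05], "grip": 15}])

```text
clock: 18.03
eef_pos: [0.5002, -0.0163, 0.033]
ee_rot: [180.0, -0.0, -4.1]
wrist_force: [-1.1, -0.2, 5.7]
gripper_width: 0.0185
finger_force: 40.4
```

Call:
send_rows(rows=[{"rotation": [0, 0, 0], "travel": [0, 0, -0.05], "grip": 30}, {"rotation": [0, 0, 0], "travel": [0, 0, -0.05], "grip": 45}, {"rotation": [0, 0, 0], "travel": [0, 0, -0.05], "grip": 56}, {"rotation": [0, 0, 0], "travel": [0, 0, -0.05], "grip": 56}, {"rotation": [0, 0, 0], "travel": [0, 0, -1.2], "grip": 56}, {"rotation": [0, 0, 0], "travel": [0, 0, -2.5], "grip": 56}, {"rotation": [0, 0, 0], "travel": [0, 0, -3.8], "grip": 56}, {"rotation": [0, 0, 0], "travel": [0, 0, -5.1], "grip": 56}])

```text
clock: 18.7
eef_pos: [0.4993, -0.0161, 0.1869]
ee_rot: [-180.0, 0.1, -4.1]
wrist_force: [0.8, 0.4, 0.0]
gripper_width: 0.0559
finger_force: 0.0
```

Call:
send_rows(rows=[{"rotation": [0, 0, -1], "travel": [0.1, 1.2, 0], "grip": 56}, {"rotation": [0, 0, -2], "travel": [0.2, 2.5, 0], "grip": 56}, {"rotation": [0, 0, -3], "travel": [0.3, 3.8, 0], "grip": 56}, {"rotation": [0, 0, -4], "travel": [0.4, 5.1, 0], "grip": 56}, {"rotation": [0, 0, -5], "travel": [0.6, 6.4, 0], "grip": 56}, {"rotation": [0, 0, -6], "travel": [0.8, 7.7, 0], "grip": 56}, {"rotation": [0, 0, -6], "travel": [1.0, 9.0, 0], "grip": 56}, {"rotation": [0, 0, -6], "travel": [1.14, 10.2, 0], "grip": 56}])

```text
clock: 19.37
eef_pos: [0.5118, -0.3262, 0.1853]
ee_rot: [180.0, -0.0, 1.9]
wrist_force: [0.7, -0.5, -0.4]
gripper_width: 0.0562
finger_force: 0.0
```

Call:
send_rows(rows=[{"rotation": [0, 0, 0], "travel": [0, 0.9, 0], "grip": 56}, {"rotation": [0, 0, 0], "travel": [0, 0.9, 0], "grip": 56}, {"rotation": [0, 0, 0], "travel": [0, 0.9, 0], "grip": 56}, {"rotation": [0, 0, 0], "travel": [0, 0.9, 0], "grip": 56}, {"rotation": [0, 0, 0], "travel": [0, 0.9, 0], "grip": 56}, {"rotation": [0, 0, 0], "travel": [0, 0.9, 0], "grip": 56}, {"rotation": [0, 0, 0], "travel": [0, 0.9, 0], "grip": 56}, {"rotation": [0, 0, 0], "travel": [0, 0.9, 0], "grip": 56}])

```text
clock: 20.03
eef_pos: [0.5133, -0.3501, 0.1858]
ee_rot: [180.0, -0.0, 2.0]
wrist_force: [0.4, 0.1, -0.0]
gripper_width: 0.0562
finger_force: 0.0
```

```bash
python3 - <<'E'
from h import *
where();c=shot('wrist'); cv2.imwrite('pics/w9.png',c[0][:,:,::-1]);hsel(c,v=190); hsel(c,v=205)
E
```

```text
t 20.0 pos [ 513.3 -350.1  185.8] rot [ 1.7999e+02 -1.0000e-02  1.9600e+00] F [ 0.4  0.1 -0. ] w 56.2 ff 0.0
pair [ 538.8 -285.1] [ 539.8 -430.7] L 145.7 centre [ 539.3 -357.9] yaw 0.39
pair [ 538.7 -285. ] [ 539.7 -430.8] L 145.9 centre [ 539.2 -357.9] yaw 0.42
```

Call:
send_rows(rows=[{"rotation": [0, 0, 1.55], "travel": [0.85, 0.29, 0.7], "grip": 56}, {"rotation": [0, 0, 1.55], "travel": [0.85, 0.29, 1.9], "grip": 56}, {"rotation": [0, 0, 1.55], "travel": [0.85, 0.29, 3.1], "grip": 56}, {"rotation": [0, 0, 1.55], "travel": [0.85, 0.29, 4.2], "grip": 56}, {"rotation": [0, 0, 1.55], "travel": [0.85, 0.29, 5.1], "grip": 56}, {"rotation": [0, 0, 1.55], "travel": [0.85, 0.29, 5.6], "grip": 56}, {"rotation": [0, 0, 1.55], "travel": [0.85, 0.29, 5.68], "grip": 56}, {"rotation": [0, 0, 1.55], "travel": [0.85, 0.29, 5.68], "grip": 56}])

```text
clock: 20.75
eef_pos: [0.5386, -0.3584, 0.0148]
ee_rot: [-179.9, 0.1, 0.4]
wrist_force: [-0.3, -0.1, 0.8]
gripper_width: 0.0558
finger_force: 0.0
```

Call:
send_rows(rows=[{"rotation": [0, 0, 0], "travel": [0, 0, 0], "grip": 40}, {"rotation": [0, 0, 0], "travel": [0, 0, 0], "grip": 30}, {"rotation": [0, 0, 0], "travel": [0, 0, 0], "grip": 22}, {"rotation": [0, 0, 0], "travel": [0, 0, 0], "grip": 15}, {"rotation": [0, 0, 0], "travel": [0, 0, 0], "grip": 15}, {"rotation": [0, 0, 0], "travel": [0, 0, 0], "grip": 15}, {"rotation": [0, 0, 0], "travel": [0, 0, 0], "grip": 15}, {"rotation": [0, 0, 0], "travel": [0, 0, 0], "grip": 15}])

```text
clock: 21.42
eef_pos: [0.54, -0.3598, 0.0176]
ee_rot: [179.9, -0.2, 0.3]
wrist_force: [0.5, 0.8, 5.9]
gripper_width: 0.0182
finger_force: 39.1
```

Call:
send_rows(rows=[{"rotation": [0, 0, 0], "travel": [0, 0, -0.5], "grip": 15}, {"rotation": [0, 0, 0], "travel": [0, 0, -1.5], "grip": 15}, {"rotation": [0, 0, 0], "travel": [0, 0, -2.6], "grip": 15}, {"rotation": [0, 0, 0], "travel": [0, 0, -3.7], "grip": 15}, {"rotation": [0, 0, 0], "travel": [0, 0, -4.6], "grip": 15}, {"rotation": [0, 0, 0], "travel": [0, 0, -5], "grip": 15}, {"rotation": [0, 0, 0], "travel": [0, 0, -5], "grip": 15}, {"rotation": [0, 0, 0], "travel": [0, 0, -5], "grip": 15}])

```text
clock: 22.08
eef_pos: [0.5386, -0.3587, 0.1654]
ee_rot: [180.0, -0.0, 0.3]
wrist_force: [-0.9, 0.9, -2.0]
gripper_width: 0.018
finger_force: 39.4
```

```bash
cat >> h.py <<'E'
def held(c,top=.0055):
    "held frame: outer front edge and the bright right hole, in tool mm, plane 'top' m below TCP"
    s=observe(); W=Ro.from_euler('xyz',s['ee_rot'],degrees=True).as_matrix()
    m=white(c[0],150,60).astype(np.uint8); g=cv2.cvtColor(c[0],cv2.COLOR_RGB2GRAY)
    zt=s['eef_pos'][2]-top
    def tool(p): 
        X=ray(p,c,zt); return ((W.T@np.c_[X-s['eef_pos'][:2],np.zeros(len(X))].T).T[:,:2]*1000)
    f=white(c[0],190,60)
    p=edge(f,(205,295),(195,225),True,True); q=edge(f,(355,440),(195,225),True,True)   # window upper edges: x=+23
    print('window edge tool x', tool(p)[:,0].round(1)[::30], tool(q)[:,0].round(1)[::30])
    l=edge(f,(180,215),(220,245),False,True); r=edge(f,(440,480),(220,245),False,False)
    print('window side tool y', np.median(tool(l)[:,1]).round(1) if len(l) else None, np.median(tool(r)[:,1]).round(1) if len(r) else None)
E
python3 - <<'E'
from h import *
where();c=shot('wrist'); cv2.imwrite('pics/w10.png',c[0][:,:,::-1]);held(c)
im=cv2.imread('pics/w6.png')[:,:,::-1]; s=observe(); print('ref'); held((im,)+c[1:])
go(.4998,-.0163,.13,-4.15)
E
```

```text
t 22.1 pos [ 538.6 -358.7  165.4] rot [ 1.7997e+02 -3.0000e-02  3.4000e-01] F [-0.9  0.9 -2. ] w 18.0 ff 39.394408240914345
window edge tool x [23.7 23.7 23.7] [23.7 23.7 23.7]
window side tool y -59.1 63.5
ref
window edge tool x [22.7 22.7 22.7] [22.8 22.8 22.8]
window side tool y -60.3 64.6
travel [ -1.202 -11.396   1.141] rotation [-0.09  0.1   4.49]
```

Call:
send_rows(rows=[{"rotation": [0, 0, 0.6], "travel": [-0.1, -0.9, 0], "grip": 15}, {"rotation": [0, 0, 1.2], "travel": [-0.2, -2.2, 0], "grip": 15}, {"rotation": [0, 0, 1.8], "travel": [-0.3, -3.5, 0], "grip": 15}, {"rotation": [0, 0, 2.4], "travel": [-0.5, -4.8, 0], "grip": 15}, {"rotation": [0, 0, 3], "travel": [-0.7, -6.1, 0], "grip": 15}, {"rotation": [0, 0, 3.6], "travel": [-0.9, -7.4, 0], "grip": 15}, {"rotation": [0, 0, 4.2], "travel": [-1.1, -8.7, 0], "grip": 15}, {"rotation": [0, 0, 4.49], "travel": [-1.22, -10, 0], "grip": 15}])

```text
clock: 22.8
eef_pos: [0.4977, -0.0567, 0.1624]
ee_rot: [-179.9, 0.3, -4.2]
wrist_force: [2.1, 0.3, -1.5]
gripper_width: 0.0183
finger_force: 39.4
```

Call:
send_rows(rows=[{"rotation": [0, 0, 0], "travel": [0.08, -1, 0.3], "grip": 15}, {"rotation": [0, 0, 0], "travel": [0.1, -1.4, 0.8], "grip": 15}, {"rotation": [0, 0, 0], "travel": [0.1, -1.4, 1.2], "grip": 15}, {"rotation": [0, 0, 0], "travel": [0.1, -1.4, 1.6], "grip": 15}, {"rotation": [0, 0, 0], "travel": [0.1, -1.4, 1.8], "grip": 15}, {"rotation": [0, 0, 0], "travel": [0.1, -1.4, 1.8], "grip": 15}, {"rotation": [0, 0, 0], "travel": [0.1, -1.4, 1.8], "grip": 15}, {"rotation": [0, 0, 0], "travel": [0.1, -1.4, 1.8], "grip": 15}])

```text
clock: 23.47
eef_pos: [0.5064, -0.0176, 0.1112]
ee_rot: [-180.0, 0.0, -4.2]
wrist_force: [-0.5, 0.1, -0.2]
gripper_width: 0.0181
finger_force: 39.5
```

```bash
python3 - <<'E'
from h import *
where();go(.4993,-.0163,.0456,-4.15)
E
```

```text
t 23.5 pos [506.4 -17.6 111.2] rot [-1.7999e+02  2.0000e-02 -4.1800e+00] F [-0.5  0.1 -0.2] w 18.1 ff 39.46449615061283
travel [-0.238 -0.025  2.185] rotation [-0.01  0.02 -0.03]
```

Call:
send_rows(rows=[{"rotation": [0, 0, 0], "travel": [-0.1, -0.02, 0], "grip": 15}, {"rotation": [0, 0, 0], "travel": [-0.24, -0.02, 0], "grip": 15}, {"rotation": [0, 0, 0], "travel": [-0.24, -0.02, 0], "grip": 15}, {"rotation": [0, 0, 0], "travel": [-0.24, -0.02, 0.2], "grip": 15}, {"rotation": [0, 0, 0], "travel": [-0.24, -0.02, 0.4], "grip": 15}, {"rotation": [0, 0, 0], "travel": [-0.24, -0.02, 0.4], "grip": 15}, {"rotation": [0, 0, 0], "travel": [-0.24, -0.02, 0.4], "grip": 15}, {"rotation": [0, 0, 0], "travel": [-0.24, -0.02, 0.4], "grip": 15}])

```text
clock: 24.13
eef_pos: [0.4992, -0.0162, 0.099]
ee_rot: [-180.0, 0.0, -4.1]
wrist_force: [0.5, -0.6, -0.1]
gripper_width: 0.0181
finger_force: 39.5
```

```bash
python3 - <<'E'
from h import *
where();go(.4993,-.0163,.0456,-4.15)
E
```

```text
t 24.1 pos [499.2 -16.2  99. ] rot [-1.7999e+02  2.0000e-02 -4.1500e+00] F [ 0.5 -0.6 -0.1] w 18.1 ff 39.46016639471054
travel [0.004 0.005 1.78 ] rotation [-0.01  0.02  0.  ]
```

Call:
send_rows(rows=[{"rotation": [0, 0, 0], "travel": [0, 0, 0.2], "grip": 15}, {"rotation": [0, 0, 0], "travel": [0, 0, 0.4], "grip": 15}, {"rotation": [0, 0, 0], "travel": [0, 0, 0.55], "grip": 15}, {"rotation": [0, 0, 0], "travel": [0, 0, 0.7], "grip": 15}, {"rotation": [0, 0, 0], "travel": [0, 0, 0.8], "grip": 15}, {"rotation": [0, 0, 0], "travel": [0, 0, 0.9], "grip": 15}, {"rotation": [0, 0, 0], "travel": [0, 0, 1.0], "grip": 15}, {"rotation": [0, 0, 0], "travel": [0, 0, 1.0], "grip": 15}])

```text
clock: 24.8
eef_pos: [0.499, -0.0161, 0.0686]
ee_rot: [-180.0, 0.0, -4.2]
wrist_force: [0.6, -0.2, -1.2]
gripper_width: 0.018
finger_force: 39.4
```

```bash
python3 - <<'E'
from h import *
s=where();print(s['moment'])
E
```

```text
t 24.8 pos [499.  -16.1  68.6] rot [-1.7999e+02  3.0000e-02 -4.1500e+00] F [ 0.6 -0.2 -1.2] w 18.0 ff 39.449684992432594
[-0.06602929 -0.0530812  -0.06663408]
```

Clean entry. Lower to full seat.

Call:
send_rows(rows=[{"rotation": [0, 0, 0], "travel": [0, 0, 0.2], "grip": 15}, {"rotation": [0, 0, 0], "travel": [0, 0, 0.4], "grip": 15}, {"rotation": [0, 0, 0], "travel": [0, 0, 0.55], "grip": 15}, {"rotation": [0, 0, 0], "travel": [0, 0, 0.65], "grip": 15}, {"rotation": [0, 0, 0], "travel": [0, 0, 0.72], "grip": 15}, {"rotation": [0, 0, 0], "travel": [0, 0, 0.77], "grip": 15}, {"rotation": [0, 0, 0], "travel": [0, 0, 0.8], "grip": 15}, {"rotation": [0, 0, 0], "travel": [0, 0, 0.8], "grip": 15}])

```text
clock: 25.47
eef_pos: [0.4991, -0.0162, 0.0455]
ee_rot: [-180.0, 0.0, -4.1]
wrist_force: [-2.2, 0.8, 2.5]
gripper_width: 0.0184
finger_force: 40.0
```

Call:
send_rows(rows=[{"rotation": [0, 0, 0], "travel": [0, 0, 0.04], "grip": 15}, {"rotation": [0, 0, 0], "travel": [0, 0, 0.06], "grip": 15}, {"rotation": [0, 0, 0], "travel": [0, 0, 0.06], "grip": 15}, {"rotation": [0, 0, 0], "travel": [0, 0, 0.06], "grip": 15}, {"rotation": [0, 0, 0], "travel": [0, 0, 0.06], "grip": 15}, {"rotation": [0, 0, 0], "travel": [0, 0, 0.06], "grip": 15}, {"rotation": [0, 0, 0], "travel": [0, 0, 0.06], "grip": 15}, {"rotation": [0, 0, 0], "travel": [0, 0, 0.06], "grip": 15}])

```text
clock: 26.13
eef_pos: [0.4992, -0.0162, 0.0454]
ee_rot: [180.0, 0.0, -4.1]
wrist_force: [-8.4, 2.2, 22.9]
gripper_width: 0.0184
finger_force: 42.1
```

Call:
send_rows(rows=[{"rotation": [0, 0, 0], "travel": [0, 0, -0.05], "grip": 30}, {"rotation": [0, 0, 0], "travel": [0, 0, -0.05], "grip": 45}, {"rotation": [0, 0, 0], "travel": [0, 0, -0.05], "grip": 56}, {"rotation": [0, 0, 0], "travel": [0, 0, -0.05], "grip": 56}, {"rotation": [0, 0, 0], "travel": [0, 0, -1.2], "grip": 56}, {"rotation": [0, 0, 0], "travel": [0, 0, -2.5], "grip": 56}, {"rotation": [0, 0, 0], "travel": [0, 0, -3.8], "grip": 56}, {"rotation": [0, 0, 0], "travel": [0, 0, -4.7], "grip": 56}])

```text
clock: 26.8
eef_pos: [0.5002, -0.0164, 0.1875]
ee_rot: [180.0, -0.2, -4.1]
wrist_force: [0.8, 0.5, -0.1]
gripper_width: 0.0561
finger_force: 0.0
```

Call:
send_rows(rows=[{"rotation": [0, 0, -1], "travel": [-0.6, -1.15, 0], "grip": 56}, {"rotation": [0, 0, -2], "travel": [-1.2, -2.3, 0], "grip": 56}, {"rotation": [0, 0, -3], "travel": [-1.8, -3.5, 0], "grip": 56}, {"rotation": [0, 0, -4], "travel": [-2.4, -4.7, 0], "grip": 56}, {"rotation": [0, 0, -4], "travel": [-3, -5.9, 0], "grip": 56}, {"rotation": [0, 0, -4], "travel": [-3.6, -7.1, 0], "grip": 56}, {"rotation": [0, 0, -4], "travel": [-4.2, -8.3, 0], "grip": 56}, {"rotation": [0, 0, -4], "travel": [-4.8, -9.5, 0], "grip": 56}])

```text
clock: 27.47
eef_pos: [0.3751, 0.2801, 0.1843]
ee_rot: [-180.0, -0.0, -0.2]
wrist_force: [0.1, 1.1, -0.6]
gripper_width: 0.0555
finger_force: 0.0
```

Call:
send_rows(rows=[{"rotation": [0, 0, 0], "travel": [-0.6, -0.9, 0], "grip": 56}, {"rotation": [0, 0, 0], "travel": [-0.9, -1.8, 0], "grip": 56}, {"rotation": [0, 0, 0], "travel": [-0.9, -1.8, 0], "grip": 56}, {"rotation": [0, 0, 0], "travel": [-0.9, -1.8, 0], "grip": 56}, {"rotation": [0, 0, 0], "travel": [-0.9, -1.8, 0], "grip": 56}, {"rotation": [0, 0, 0], "travel": [-0.9, -1.8, 0], "grip": 56}, {"rotation": [0, 0, 0], "travel": [-0.9, -1.8, 0], "grip": 56}, {"rotation": [0, 0, 0], "travel": [-0.9, -1.8, 0], "grip": 56}])

```text
clock: 28.13
eef_pos: [0.35, 0.3317, 0.1844]
ee_rot: [180.0, -0.0, -0.3]
wrist_force: [-0.4, -0.6, -0.2]
gripper_width: 0.056
finger_force: 0.0
```

```bash
python3 - <<'E'
from h import *
where();c=shot('wrist'); cv2.imwrite('pics/w11.png',c[0][:,:,::-1]);hsel(c,v=190); hsel(c,v=205)
E
```

```text
t 28.1 pos [350.  331.7 184.4] rot [179.99  -0.    -0.25] F [-0.4 -0.6 -0.2] w 56.0 ff 0.0
pair [383.8 411. ] [383.  265.1] L 145.9 centre [383.4 338. ] yaw -0.31
pair [383.5 411. ] [382.8 265. ] L 146.0 centre [383.2 338. ] yaw -0.28
```

View pics/w11.png

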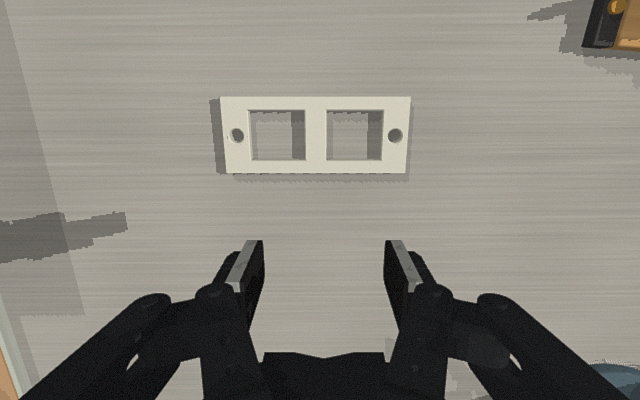

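Frame 3's holes are at (237,135) and (395,135), at the expected spacing. Grasp it.

Call:
send_rows(rows=[{"rotation": [0, 0, 0], "travel": [1.11, -0.21, 0.5], "grip": 56}, {"rotation": [0, 0, 0], "travel": [1.11, -0.21, 1.8], "grip": 56}, {"rotation": [0, 0, 0], "travel": [1.11, -0.21, 3.0], "grip": 56}, {"rotation": [0, 0, 0], "travel": [1.11, -0.21, 4.1], "grip": 56}, {"rotation": [0, 0, 0], "travel": [1.11, -0.21, 5.0], "grip": 56}, {"rotation": [0, 0, 0], "travel": [1.11, -0.21, 5.5], "grip": 56}, {"rotation": [0, 0, 0], "travel": [1.11, -0.21, 5.63], "grip": 56}, {"rotation": [0, 0, 0], "travel": [1.11, -0.21, 5.63], "grip": 56}])

```text
clock: 28.85
eef_pos: [0.3821, 0.3379, 0.0144]
ee_rot: [179.9, 0.1, -0.2]
wrist_force: [-1.2, 0.0, 0.8]
gripper_width: 0.056
finger_force: 0.0
```

Call:
send_rows(rows=[{"rotation": [0, 0, 0], "travel": [0, 0, 0], "grip": 40}, {"rotation": [0, 0, 0], "travel": [0, 0, 0], "grip": 30}, {"rotation": [0, 0, 0], "travel": [0, 0, 0], "grip": 22}, {"rotation": [0, 0, 0], "travel": [0, 0, 0], "grip": 15}, {"rotation": [0, 0, 0], "travel": [0, 0, 0], "grip": 15}, {"rotation": [0, 0, 0], "travel": [0, 0, 0], "grip": 15}, {"rotation": [0, 0, 0], "travel": [0, 0, 0], "grip": 15}, {"rotation": [0, 0, 0], "travel": [0, 0, 0], "grip": 15}])

```text
clock: 29.52
eef_pos: [0.3839, 0.3394, 0.0172]
ee_rot: [-179.9, -0.2, -0.1]
wrist_force: [-0.6, -0.6, 6.8]
gripper_width: 0.0182
finger_force: 39.1
```

Call:
send_rows(rows=[{"rotation": [0, 0, 0], "travel": [0, 0, -0.5], "grip": 15}, {"rotation": [0, 0, 0], "travel": [0, 0, -1.5], "grip": 15}, {"rotation": [0, 0, 0], "travel": [0, 0, -2.6], "grip": 15}, {"rotation": [0, 0, 0], "travel": [0, 0, -3.7], "grip": 15}, {"rotation": [0, 0, 0], "travel": [0, 0, -4.6], "grip": 15}, {"rotation": [0, 0, 0], "travel": [0, 0, -5], "grip": 15}, {"rotation": [0, 0, 0], "travel": [0, 0, -5], "grip": 15}, {"rotation": [0, 0, 0], "travel": [0, 0, -5], "grip": 15}])

```text
clock: 30.18
eef_pos: [0.3829, 0.339, 0.1663]
ee_rot: [-179.9, -0.1, -0.1]
wrist_force: [0.8, -1.0, -1.5]
gripper_width: 0.0183
finger_force: 39.5
```

```bash
python3 - <<'E'
from h import *
where();c=shot('wrist'); cv2.imwrite('pics/w12.png',c[0][:,:,::-1]);held(c)
go(.4993,-.0163,.13,-4.15)
E
```

```text
t 30.2 pos [382.9 339.  166.3] rot [-1.7994e+02 -1.1000e-01 -1.3000e-01] F [ 0.8 -1.  -1.5] w 18.3 ff 39.51498068869114
window edge tool x [24.4 23.9 23.9] [24. 24. 24.]
window side tool y -60.4 62.4
travel [ 3.935 11.816  1.166] rotation [0.02 0.03 4.01]
```

Call:
send_rows(rows=[{"rotation": [0, 0, 0.5], "travel": [0.3, 0.9, 0], "grip": 15}, {"rotation": [0, 0, 1], "travel": [0.7, 2.1, 0], "grip": 15}, {"rotation": [0, 0, 1.5], "travel": [1.1, 3.4, 0], "grip": 15}, {"rotation": [0, 0, 2], "travel": [1.5, 4.6, 0], "grip": 15}, {"rotation": [0, 0, 2.5], "travel": [1.9, 5.8, 0], "grip": 15}, {"rotation": [0, 0, 3], "travel": [2.3, 7, 0], "grip": 15}, {"rotation": [0, 0, 3.5], "travel": [2.7, 8.2, 0], "grip": 15}, {"rotation": [0, 0, 4.0], "travel": [3.2, 9.4, 0], "grip": 15}])

```text
clock: 30.9
eef_pos: [0.4764, 0.0549, 0.1634]
ee_rot: [-180.0, 0.2, -4.2]
wrist_force: [1.2, 0.4, -1.7]
gripper_width: 0.0183
finger_force: 39.6
```

Call:
send_rows(rows=[{"rotation": [0, 0, 0], "travel": [0.3, 1, 0], "grip": 15}, {"rotation": [0, 0, 0], "travel": [0.55, 2.0, 0.1], "grip": 15}, {"rotation": [0, 0, 0], "travel": [0.55, 2.3, 0.6], "grip": 15}, {"rotation": [0, 0, 0], "travel": [0.55, 2.3, 1.2], "grip": 15}, {"rotation": [0, 0, 0], "travel": [0.55, 2.3, 1.8], "grip": 15}, {"rotation": [0, 0, 0], "travel": [0.55, 2.3, 1.8], "grip": 15}, {"rotation": [0, 0, 0], "travel": [0.55, 2.3, 1.8], "grip": 15}, {"rotation": [0, 0, 0], "travel": [0.55, 2.3, 1.8], "grip": 15}])

```text
clock: 31.57
eef_pos: [0.4892, -0.0133, 0.1113]
ee_rot: [-180.0, 0.1, -4.1]
wrist_force: [-0.1, -0.3, -1.3]
gripper_width: 0.0181
finger_force: 39.6
```

```bash
python3 - <<'E'
from h import *
where();go(.4993,-.0163,.0553,-4.15)
E
```

```text
t 31.6 pos [489.2 -13.3 111.3] rot [-1.7999e+02  6.0000e-02 -4.1300e+00] F [-0.1 -0.3 -1.3] w 18.1 ff 39.59608733654022
travel [0.346 0.077 1.866] rotation [-0.01  0.06  0.02]
```

Call:
send_rows(rows=[{"rotation": [0, 0, 0], "travel": [0.15, 0.04, 0], "grip": 15}, {"rotation": [0, 0, 0], "travel": [0.34, 0.08, 0], "grip": 15}, {"rotation": [0, 0, 0], "travel": [0.34, 0.08, 0], "grip": 15}, {"rotation": [0, 0, 0], "travel": [0.34, 0.08, 0.2], "grip": 15}, {"rotation": [0, 0, 0], "travel": [0.34, 0.08, 0.4], "grip": 15}, {"rotation": [0, 0, 0], "travel": [0.34, 0.08, 0.4], "grip": 15}, {"rotation": [0, 0, 0], "travel": [0.34, 0.08, 0.4], "grip": 15}, {"rotation": [0, 0, 0], "travel": [0.34, 0.08, 0.4], "grip": 15}])

```text
clock: 32.23
eef_pos: [0.4991, -0.0165, 0.0992]
ee_rot: [-180.0, 0.0, -4.1]
wrist_force: [-0.6, -0.6, -0.8]
gripper_width: 0.0184
finger_force: 39.6
```

```bash
python3 - <<'E'
from h import *
where();go(.4993,-.0163,.0553,-4.15)
E
```

```text
t 32.2 pos [499.1 -16.5  99.2] rot [-1.7999e+02  4.0000e-02 -4.1500e+00] F [-0.6 -0.6 -0.8] w 18.4 ff 39.58955034613609
travel [ 0.006 -0.008  1.464] rotation [-0.01  0.04  0.  ]
```

Call:
send_rows(rows=[{"rotation": [0, 0, 0], "travel": [0, 0, 0.2], "grip": 15}, {"rotation": [0, 0, 0], "travel": [0, 0, 0.4], "grip": 15}, {"rotation": [0, 0, 0], "travel": [0, 0, 0.55], "grip": 15}, {"rotation": [0, 0, 0], "travel": [0, 0, 0.7], "grip": 15}, {"rotation": [0, 0, 0], "travel": [0, 0, 0.8], "grip": 15}, {"rotation": [0, 0, 0], "travel": [0, 0, 0.9], "grip": 15}, {"rotation": [0, 0, 0], "travel": [0, 0, 1.0], "grip": 15}, {"rotation": [0, 0, 0], "travel": [0, 0, 1.0], "grip": 15}])

```text
clock: 32.9
eef_pos: [0.4991, -0.0166, 0.0688]
ee_rot: [-180.0, 0.1, -4.2]
wrist_force: [-0.8, -0.3, -1.4]
gripper_width: 0.018
finger_force: 39.6
```

Call:
send_rows(rows=[{"rotation": [0, 0, 0], "travel": [0, 0, 0.15], "grip": 15}, {"rotation": [0, 0, 0], "travel": [0, 0, 0.3], "grip": 15}, {"rotation": [0, 0, 0], "travel": [0, 0, 0.38], "grip": 15}, {"rotation": [0, 0, 0], "travel": [0, 0, 0.44], "grip": 15}, {"rotation": [0, 0, 0], "travel": [0, 0, 0.48], "grip": 15}, {"rotation": [0, 0, 0], "travel": [0, 0, 0.5], "grip": 15}, {"rotation": [0, 0, 0], "travel": [0, 0, 0.5], "grip": 15}, {"rotation": [0, 0, 0], "travel": [0, 0, 0.5], "grip": 15}])

```text
clock: 33.57
eef_pos: [0.4992, -0.0166, 0.0552]
ee_rot: [180.0, 0.0, -4.1]
wrist_force: [-4.8, 1.0, 7.9]
gripper_width: 0.0182
finger_force: 40.6
```

Call:
send_rows(rows=[{"rotation": [0, 0, 0], "travel": [0, 0, -0.05], "grip": 30}, {"rotation": [0, 0, 0], "travel": [0, 0, -0.05], "grip": 45}, {"rotation": [0, 0, 0], "travel": [0, 0, -0.05], "grip": 56}, {"rotation": [0, 0, 0], "travel": [0, 0, -0.05], "grip": 56}, {"rotation": [0, 0, 0], "travel": [0, 0, -1.2], "grip": 56}, {"rotation": [0, 0, 0], "travel": [0, 0, -2.5], "grip": 56}, {"rotation": [0, 0, 0], "travel": [0, 0, -3.8], "grip": 56}, {"rotation": [0, 0, 0], "travel": [0, 0, -4.7], "grip": 56}])

```text
clock: 34.23
eef_pos: [0.5004, -0.0168, 0.1989]
ee_rot: [180.0, -0.2, -4.1]
wrist_force: [1.5, -0.7, -0.6]
gripper_width: 0.0561
finger_force: 0.0
```

Call:
send_rows(rows=[{"rotation": [0, 0, -1], "travel": [0.1, -1.2, 0], "grip": 56}, {"rotation": [0, 0, -2], "travel": [0.2, -2.5, 0], "grip": 56}, {"rotation": [0, 0, -3], "travel": [0.3, -3.8, 0], "grip": 56}, {"rotation": [0, 0, -4], "travel": [0.4, -5.1, 0], "grip": 56}, {"rotation": [0, 0, -4], "travel": [0.6, -6.4, 0], "grip": 56}, {"rotation": [0, 0, -4], "travel": [0.8, -7.7, 0], "grip": 56}, {"rotation": [0, 0, -4], "travel": [1.0, -9, 0], "grip": 56}, {"rotation": [0, 0, -4], "travel": [1.15, -10.2, 0], "grip": 56}])

```text
clock: 34.9
eef_pos: [0.5561, 0.2884, 0.1953]
ee_rot: [-180.0, -0.0, -0.1]
wrist_force: [0.7, -0.1, -0.2]
gripper_width: 0.0557
finger_force: 0.0
```

Call:
send_rows(rows=[{"rotation": [0, 0, 0], "travel": [0, -1, 0], "grip": 56}, {"rotation": [0, 0, 0], "travel": [0, -1.9, 0], "grip": 56}, {"rotation": [0, 0, 0], "travel": [0, -1.9, 0], "grip": 56}, {"rotation": [0, 0, 0], "travel": [0, -1.9, 0], "grip": 56}, {"rotation": [0, 0, 0], "travel": [0, -1.9, 0], "grip": 56}, {"rotation": [0, 0, 0], "travel": [0, -1.9, 0], "grip": 56}, {"rotation": [0, 0, 0], "travel": [0, -1.9, 0], "grip": 56}, {"rotation": [0, 0, 0], "travel": [0, -1.9, 0], "grip": 56}])

```text
clock: 35.57
eef_pos: [0.5564, 0.342, 0.1957]
ee_rot: [180.0, -0.0, -0.2]
wrist_force: [-0.2, -0.6, -0.2]
gripper_width: 0.0559
finger_force: 0.0
```

```bash
python3 - <<'E'
from h import *
where();c=shot('wrist'); cv2.imwrite('pics/w13.png',c[0][:,:,::-1]);hsel(c,zt=.008,v=190); hsel(c,zt=.008,v=205)
for b in blobs(wood(c[0]),100):
    print('wood',b.min(0),b.max(0),rect(ray(b,c,.03)))
d=shot('scene'); cv2.imwrite('pics/s13.png',cv2.resize(d[0][90:330,80:520,::-1],None,fx=1.8,fy=1.8,interpolation=cv2.INTER_CUBIC))
E
```

```text
t 35.6 pos [556.4 342.  195.7] rot [ 1.8e+02 -1.0e-02 -2.3e-01] F [-0.2 -0.6 -0.2] w 55.9 ff 0.0
pair [596.3 278. ] [590.7 423.8] L 145.8 centre [593.5 350.9] yaw 2.2
pair [596.  277.7] [590.1 424. ] L 146.3 centre [593.1 350.9] yaw 2.33
wood [558 168] [639 262] (array([0.51230664, 0.07955845]), 57.27550506591797, 98.3448486328125, 80.76882934570312)
wood [621 155] [637 167] (array([0.56652094, 0.06131021]), 11.201997756958008, 14.915266036987305, -0.197723388671875)
wood [300 104] [323 159] (array([0.59381458, 0.35145889]), 19.47561264038086, 49.19810104370117, -87.74691343307495)
```

View pics/s13.png

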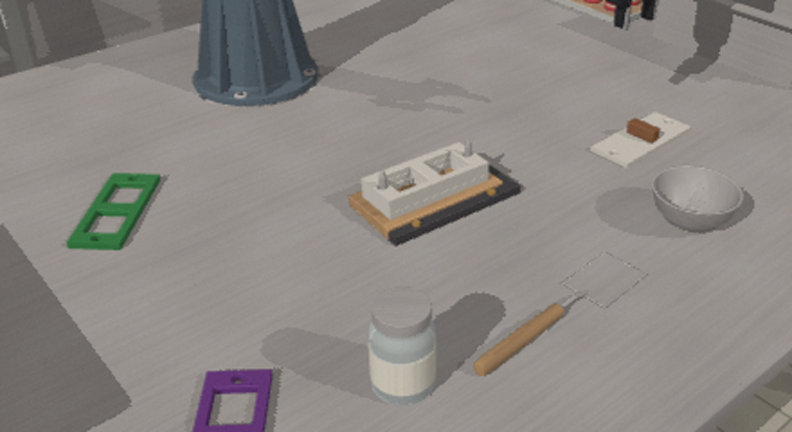

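The scene shows three frames stacked on the pins at about (425,178), no other white frames, and the cover at (640,135) ahead of the bowl. I grasp the cover's handle.

Call:
send_rows(rows=[{"rotation": [0, 0, -1], "travel": [0.8, -0.3, 0], "grip": 56}, {"rotation": [0, 0, -2.48], "travel": [1.23, -0.3, 1.0], "grip": 56}, {"rotation": [0, 0, -2.48], "travel": [1.23, -0.3, 2.3], "grip": 56}, {"rotation": [0, 0, -2.48], "travel": [1.23, -0.3, 3.5], "grip": 56}, {"rotation": [0, 0, -2.48], "travel": [1.23, -0.3, 4.5], "grip": 56}, {"rotation": [0, 0, -2.48], "travel": [1.23, -0.3, 5.3], "grip": 56}, {"rotation": [0, 0, -2.48], "travel": [1.23, -0.3, 5.72], "grip": 56}, {"rotation": [0, 0, -2.48], "travel": [1.23, -0.3, 5.72], "grip": 56}])

```text
clock: 36.33
eef_pos: [0.5906, 0.3507, 0.0201]
ee_rot: [179.9, 0.4, 2.3]
wrist_force: [-0.3, -0.1, 0.3]
gripper_width: 0.0562
finger_force: 0.0
```

Call:
send_rows(rows=[{"rotation": [0, 0, 0], "travel": [0, 0, 0], "grip": 40}, {"rotation": [0, 0, 0], "travel": [0, 0, 0], "grip": 30}, {"rotation": [0, 0, 0], "travel": [0, 0, 0], "grip": 22}, {"rotation": [0, 0, 0], "travel": [0, 0, 0], "grip": 15}, {"rotation": [0, 0, 0], "travel": [0, 0, 0], "grip": 15}, {"rotation": [0, 0, 0], "travel": [0, 0, 0], "grip": 15}, {"rotation": [0, 0, 0], "travel": [0, 0, 0], "grip": 15}, {"rotation": [0, 0, 0], "travel": [0, 0, 0], "grip": 15}])

```text
clock: 37.0
eef_pos: [0.5949, 0.3527, 0.0268]
ee_rot: [-179.9, -0.3, 2.3]
wrist_force: [-0.4, -0.7, 7.1]
gripper_width: 0.0189
finger_force: 40.7
```

Call:
send_rows(rows=[{"rotation": [0, 0, 0], "travel": [0, 0, -0.5], "grip": 15}, {"rotation": [0, 0, 0], "travel": [0, 0, -1.5], "grip": 15}, {"rotation": [0, 0, 0], "travel": [0, 0, -2.6], "grip": 15}, {"rotation": [0, 0, 0], "travel": [0, 0, -3.7], "grip": 15}, {"rotation": [0, 0, 0], "travel": [0, 0, -4.6], "grip": 15}, {"rotation": [0, 0, 0], "travel": [0, 0, -5], "grip": 15}, {"rotation": [0, 0, 0], "travel": [0, 0, -5], "grip": 15}, {"rotation": [0, 0, 0], "travel": [0, 0, -5], "grip": 15}])

```text
clock: 37.67
eef_pos: [0.5928, 0.3519, 0.1739]
ee_rot: [-180.0, -0.0, 2.3]
wrist_force: [-0.2, -0.8, -3.8]
gripper_width: 0.0191
finger_force: 39.6
```

```bash
python3 - <<'E'
from h import *
where();c=shot('wrist'); cv2.imwrite('pics/w14.png',c[0][:,:,::-1])
go(.4993,-.0163,.15,-4.15)
E
```

```text
t 37.7 pos [592.8 351.9 173.9] rot [-1.7999e+02 -2.0000e-02  2.3400e+00] F [-0.2 -0.8 -3.8] w 19.1 ff 39.60276961326599
travel [-3.581 12.125  0.756] rotation [0.06 0.15 6.48]
```

View pics/w14.png

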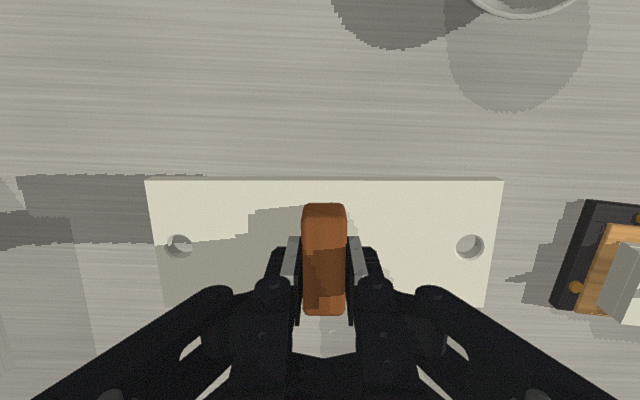

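The cover is held level, with its holes at (179,246) and (470,246). I measure its in-hand offset relative to the frame 3 grasp, which fitted.

```bash
python3 - <<'E'
from h import *
d=snapshot('wrist');K=d['intrinsics'];T=d['tool_from_camera']
for n,u,top in(('w6',(482,258),.005),('w10',(482,258),.0076),('w12',(482,258),.0073),('w14',(470,246),.0188)):
    im=cv2.imread(f'pics/{n}.png',0)
    x0,y0=u[0]-28,u[1]-26; g=cv2.GaussianBlur(im[y0:y0+52,x0:x0+56],(3,3),0)
    m=(g<np.percentile(g,95)-22).astype(np.uint8)
    cs,_=cv2.findContours(m,cv2.RETR_EXTERNAL,cv2.CHAIN_APPROX_NONE)
    for k in cs:
        if 150<cv2.contourArea(k)<1500:
            # rim at the top face = outer outline; use bounding midpoints
            x,y,w,h=cv2.boundingRect(k); p=(x+x0+w/2-.5,y+y0+h/2-.5)
            v=T[:3,:3]@np.linalg.inv(K)@[*p,1]; X=T[:3,3]+v*((top-T[2,3])/v[2]); print(n,p,(w,h),(X*1000).round(2))
E
```

```text
w6 (481.5, 259.0) (32, 27) [-0.56 73.92  5.  ]
w6 (457.5, 257.5) (8, 52) [ 0.21 62.7   5.  ]
w10 (479.5, 256.0) (32, 27) [-0.42 74.14  7.6 ]
w10 (504.5, 257.5) (10, 52) [-1.2  86.04  7.6 ]
w12 (480.0, 256.5) (31, 26) [-0.52 74.25  7.3 ]
w12 (505.0, 261.5) (9, 44) [-3.14 86.43  7.3 ]
w14 (470.0, 246.5) (29, 26) [-1.15 74.49 18.8 ]
w14 (493.5, 249.5) (8, 44) [-2.81 86.58 18.8 ]
```

Call:
send_rows(rows=[{"rotation": [0, 0, 0.8], "travel": [-0.3, 0.9, 0], "grip": 15}, {"rotation": [0, 0, 1.6], "travel": [-0.6, 2.1, 0], "grip": 15}, {"rotation": [0, 0, 2.4], "travel": [-1, 3.4, 0], "grip": 15}, {"rotation": [0, 0, 3.2], "travel": [-1.4, 4.6, 0], "grip": 15}, {"rotation": [0, 0, 4], "travel": [-1.8, 5.8, 0], "grip": 15}, {"rotation": [0, 0, 4.8], "travel": [-2.2, 7, 0], "grip": 15}, {"rotation": [0, 0, 5.6], "travel": [-2.6, 8.2, 0], "grip": 15}, {"rotation": [0, 0, 6.48], "travel": [-3, 9.4, 0], "grip": 15}])

```text
clock: 38.43
eef_pos: [0.5122, 0.0652, 0.1715]
ee_rot: [-180.0, 0.3, -4.2]
wrist_force: [0.2, -1.2, -1.8]
gripper_width: 0.0188
finger_force: 39.8
```

```bash
python3 - <<'E'
from h import *
where();go(.4998,-.0161,.125,-4.15)
E
```

```text
t 38.4 pos [512.2  65.2 171.5] rot [-180.      0.25   -4.17] F [ 0.2 -1.2 -1.8] w 18.8 ff 39.75511908531189
travel [-0.209  2.732  1.549] rotation [-0.    0.25 -0.02]
```

Call:
send_rows(rows=[{"rotation": [0, 0, 0], "travel": [-0.1, 1, 0], "grip": 15}, {"rotation": [0, 0, 0], "travel": [-0.2, 2, 0.1], "grip": 15}, {"rotation": [0, 0, 0], "travel": [-0.2, 2.6, 0.4], "grip": 15}, {"rotation": [0, 0, 0], "travel": [-0.2, 2.65, 0.8], "grip": 15}, {"rotation": [0, 0, 0], "travel": [-0.2, 2.65, 1.2], "grip": 15}, {"rotation": [0, 0, 0], "travel": [-0.2, 2.65, 1.5], "grip": 15}, {"rotation": [0, 0, 0], "travel": [-0.2, 2.65, 1.5], "grip": 15}, {"rotation": [0, 0, 0], "travel": [-0.2, 2.65, 1.5], "grip": 15}])

```text
clock: 39.1
eef_pos: [0.5017, -0.0118, 0.1274]
ee_rot: [-180.0, 0.2, -4.1]
wrist_force: [-0.0, 0.3, -1.8]
gripper_width: 0.0187
finger_force: 39.8
```

```bash
python3 - <<'E'
from h import *
where();go(.4998,-.0161,.115,-4.15)
E
```

```text
t 39.1 pos [501.7 -11.8 127.4] rot [-179.96    0.2    -4.12] F [-0.   0.3 -1.8] w 18.7 ff 39.81815457344055
travel [-0.051  0.149  0.413] rotation [-0.04  0.2   0.03]
```

Call:
send_rows(rows=[{"rotation": [0, 0, 0], "travel": [-0.05, 0.15, 0.1], "grip": 15}, {"rotation": [0, 0, 0], "travel": [-0.05, 0.15, 0.2], "grip": 15}, {"rotation": [0, 0, 0], "travel": [-0.05, 0.15, 0.35], "grip": 15}, {"rotation": [0, 0, 0], "travel": [-0.05, 0.15, 0.35], "grip": 15}, {"rotation": [0, 0, 0], "travel": [-0.05, 0.15, 0.35], "grip": 15}, {"rotation": [0, 0, 0], "travel": [-0.05, 0.15, 0.35], "grip": 15}, {"rotation": [0, 0, 0], "travel": [-0.05, 0.15, 0.35], "grip": 15}, {"rotation": [0, 0, 0], "travel": [-0.05, 0.15, 0.35], "grip": 15}])

```text
clock: 39.77
eef_pos: [0.5012, -0.0167, 0.1186]
ee_rot: [180.0, -0.0, -4.1]
wrist_force: [-0.5, -0.6, -2.9]
gripper_width: 0.019
finger_force: 39.8
```

```bash
python3 - <<'E'
from h import *
where();go(.4998,-.0161,.0748,-4.15)
E
```

```text
t 39.8 pos [501.2 -16.7 118.6] rot [ 1.7999e+02 -3.0000e-02 -4.1400e+00] F [-0.5 -0.6 -2.9] w 19.0 ff 39.828776121139526
travel [-0.05  -0.016  1.461] rotation [ 0.01 -0.03  0.01]
```

Lower past the cone (bottom at about 60 mm) with the small x trim, then read.

Call:
send_rows(rows=[{"rotation": [0, 0, 0], "travel": [-0.05, -0.02, 0.1], "grip": 15}, {"rotation": [0, 0, 0], "travel": [-0.05, -0.02, 0.3], "grip": 15}, {"rotation": [0, 0, 0], "travel": [-0.05, -0.02, 0.45], "grip": 15}, {"rotation": [0, 0, 0], "travel": [-0.05, -0.02, 0.6], "grip": 15}, {"rotation": [0, 0, 0], "travel": [-0.05, -0.02, 0.75], "grip": 15}, {"rotation": [0, 0, 0], "travel": [-0.05, -0.02, 0.9], "grip": 15}, {"rotation": [0, 0, 0], "travel": [-0.05, -0.02, 1.0], "grip": 15}, {"rotation": [0, 0, 0], "travel": [-0.05, -0.02, 1.0], "grip": 15}])

```text
clock: 40.43
eef_pos: [0.4994, -0.016, 0.0876]
ee_rot: [-180.0, 0.0, -4.2]
wrist_force: [0.4, 0.9, -2.9]
gripper_width: 0.019
finger_force: 39.8
```

```bash
python3 - <<'E'
from h import *
s=where();print(s['moment'])
E
```

```text
t 40.4 pos [499.4 -16.   87.6] rot [-1.7999e+02  3.0000e-02 -4.1600e+00] F [ 0.4  0.9 -2.9] w 19.0 ff 39.762956500053406
[-0.05831048 -0.13795911 -0.011249  ]
```

Call:
send_rows(rows=[{"rotation": [0, 0, 0], "travel": [0, 0, 0.1], "grip": 15}, {"rotation": [0, 0, 0], "travel": [0, 0, 0.2], "grip": 15}, {"rotation": [0, 0, 0], "travel": [0, 0, 0.3], "grip": 15}, {"rotation": [0, 0, 0], "travel": [0, 0, 0.38], "grip": 15}, {"rotation": [0, 0, 0], "travel": [0, 0, 0.43], "grip": 15}, {"rotation": [0, 0, 0], "travel": [0, 0, 0.46], "grip": 15}, {"rotation": [0, 0, 0], "travel": [0, 0, 0.46], "grip": 15}, {"rotation": [0, 0, 0], "travel": [0, 0, 0.46], "grip": 15}])

```text
clock: 41.1
eef_pos: [0.4997, -0.016, 0.0748]
ee_rot: [180.0, -0.0, -4.1]
wrist_force: [-1.4, -0.2, -0.1]
gripper_width: 0.0189
finger_force: 40.2
```

Call:
send_rows(rows=[{"rotation": [0, 0, 0], "travel": [0, 0, 0.04], "grip": 15}, {"rotation": [0, 0, 0], "travel": [0, 0, 0.04], "grip": 15}, {"rotation": [0, 0, 0], "travel": [0, 0, 0.02], "grip": 30}, {"rotation": [0, 0, 0], "travel": [0, 0, 0.02], "grip": 45}, {"rotation": [0, 0, 0], "travel": [0, 0, 0.02], "grip": 50}, {"rotation": [0, 0, 0], "travel": [0, 0, -0.5], "grip": 50}, {"rotation": [0, 0, 0], "travel": [0, 0, -1.8], "grip": 50}, {"rotation": [0, 0, 0], "travel": [0, 0, -3.1], "grip": 50}])

```text
clock: 41.77
eef_pos: [0.4979, -0.0156, 0.1669]
ee_rot: [-179.9, 0.3, -4.2]
wrist_force: [1.1, -0.4, 0.6]
gripper_width: 0.0499
finger_force: 0.0
```

Call:
send_rows(rows=[{"rotation": [0, 0, 0], "travel": [0, 0, -1], "grip": 50}, {"rotation": [0, 0, 0], "travel": [-1, 0, -1.8], "grip": 50}, {"rotation": [0, 0, 0], "travel": [-2.0, 0, -1.8], "grip": 50}, {"rotation": [0, 0, 0], "travel": [-2.3, 0, -1.8], "grip": 50}, {"rotation": [0, 0, 0], "travel": [-2.3, 0, -1.8], "grip": 50}, {"rotation": [0, 0, 0], "travel": [-2.3, 0, -1.8], "grip": 50}, {"rotation": [0, 0, 0], "travel": [-2.3, 0, -1.8], "grip": 50}, {"rotation": [0, 0, 0], "travel": [-2.3, 0, -1.8], "grip": 50}])

```text
clock: 42.43
eef_pos: [0.4314, -0.0112, 0.2212]
ee_rot: [-180.0, 0.0, -4.2]
wrist_force: [-0.3, 0.1, 0.1]
gripper_width: 0.0498
finger_force: 0.0
```

```bash
python3 - <<'E'
from h import *
where();c=shot('wrist'); d=shot('side'); e=shot('scene')
a=lambda f,y,x,h,w:cv2.resize(f[y:y+h,x:x+w,::-1],(400,300),interpolation=cv2.INTER_CUBIC)
hsel(c,zt=.056,v=190)
im=np.vstack([np.hstack([c[0][0:240,150:550,::-1],a(d[0],160,260,100,133)[:240]]),np.hstack([a(e[0],130,240,120,160),a(d[0],60,180,300,400)])])
cv2.imwrite('pics/fin.png',im)
w=wood(c[0]); 
for b in blobs(w,1000): r=rect(ray(b,c,.018)); print('board',r[0]*1000,r[1:])
E
```

```text
t 42.4 pos [431.4 -11.2 221.2] rot [-1.7999e+02  3.0000e-02 -4.1600e+00] F [-0.3  0.1  0.1] w 49.8 ff 0.0
board [500.09881592 -16.38386536] (98.84191131591797, 199.47486877441406, -4.129264831542969)
```

View pics/fin.png

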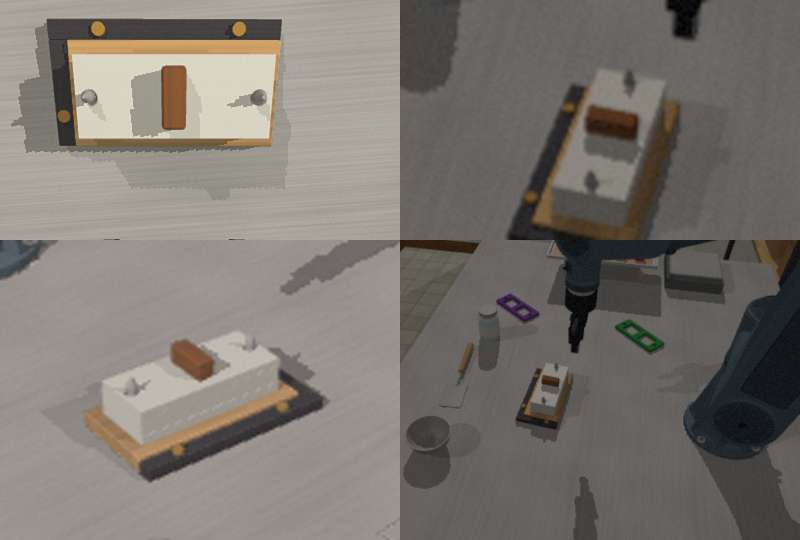

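The cover is fully down with both pins standing above it at (89,97) and (258,97). The board is still flush at yaw -4.13, and the bystanders are untouched.

```bash
python3 -c "
from station import *
print(job_done())"
```

```text
the job is handed in; nothing more can be done
None
```

The pin board is flush in its corner fence, and the three white frames found on the bench plus the cover plate are fully down on its pins; I handed the job in at about 42 s, with the jar, bowl and spatula left alone.

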